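Pack the salsa cups into the catering crate and hasp it shut

ROBOT

A 7-joint arm with a two-finger parallel gripper is mounted at the origin on the work surface. World frame = base frame: x ahead of the robot, y to its left, z up, the work surface at z = 0. Lengths are in m, angles in rad, forces in N, time in s.
With the tool pointing down it reaches from about 0.4 to 0.85 m from the base axis. Payload 4.5 kg.
Tool frame: the origin (TCP) lies between the finger pads; the fingertips stand r.tip_reach ahead of it and the grasp point (between the pads) lies 3 mm ahead of it (r.tip_reach is the distance from the TCP to the fingertips, in m); z points along the fingers, y is the line along which they close (so a half turn about z gives the same grasp; the last joint's range is limited). The gripper opens to 88 mm and grips with 3 to 60 N. Pads are 18 mm wide; open, the fingers measure 123 mm over their backs; the gripper's body (75 mm by 187 mm) begins 45 mm behind the grasp point.
Start: joints at [1.357, 0.689, -0.195, 1.565, 0.157, 0.902, -0.215], TCP at [0.153, -0.606, 0.261] pointing down, gripper open.
Joint ranges: [-3.01, 3.01], [-0.46, 2.08], [-1.47, 1.51], [0.13, 2.56], [-1, 4.14], [0.04, 2.09], [-2.66, 2.66]. Speed limits (rad/s): [2.57, 2.57, 3.14, 3.14, 3.14, 3.14, 3.14].

INTERFACE

Orientations are given as a unit quaternion [x, y, z, w].
In Python, from plant import r gives the robot as it stands.
- The arm moves only by the tool step_arm, never from a script. Its argument "motion" is a list of rows, each an object with "dp": the shift along the tool's x, y, z in mm, a list of three; "twist": the turn, a rotation vector about the tool's x, y, z in rad, a list of three; "hand": the opening, from -1 (shut) to 1 (fully open). In form: [{"dp": [dx, dy, dz], "twist": [rx, ry, rz], "hand": hand}, ...]. A call has 1 to 5 rows; each row is the pose to reach, as a shift and turn from the pose commanded when the call began, along the tool's axes at that moment; what a row does not reach only later rows make up. A row lasts 1/8 s, in which the tool goes at most 62.5 mm and 10.7 degrees, less where a joint would pass 70% of its speed; a pose out of reach is approached as far as the arm can. A call with a gripper value outside its range is refused whole. The fingers move at their own pace and stop on an object; "force" is the grip in N (left out, the last holds). Time passes only in rows, so rows that repeat a pose let the fingers close. It gives the time, the measured TCP pose, the force, the opening and the grip force at its end, in the units of the state.
- r.get_state(): the state, without advancing time (a new reading comes with each control period).
- r.snapshot(name): name is "scene" or "top" or "wrist"; returns a dict with "pixels" (384x512x3 uint8, red, green, blue), "depth" (384x512 float32, m along the optical axis (not along the pixel's ray), 0 where there is no reading), "fx", "fy", "cx", "cy" (pixels), "D" ([k1, k2, p1, p2, k3] as OpenCV has them; the pictures are not rectified), "xyz" and "orientation" of the camera in the world; the wrist camera has in their place "mount" (4x4, takes a point from camera to tool coordinates, whose origin is the TCP and whose axes are the flange's). Camera axes: x right, y down, z forward; pixel columns grow to the right and rows downward; lengths in m; the calibration is good to about 2 mm. A picture is of the moment at which its call begins: read the wrist's pose just before it.
- r.finish_job(): hands the job in; it is judged then, once.
Trained networks look in the newest picture that a camera, given by its name, has taken for a name from the list of things; names that differ only in an ending like _2 or _b are one class to them, and where a whole thing is asked for, a point or a joint stands for the part that bears it (a point fixed in the world has none). Each returns a list of dicts, best first, with "score" (0 to 1); they miss things now and then, are a little off and sometimes report something else, mostly with a low value. They report only what shows in the picture. A call takes as long as a camera call. They do not tell look-alikes from the thing itself.
- r.search_frame(camera, thing): "at" ([x, y, z] in m, in the coordinates of the camera as it stood for that picture, good to about 4 mm: the middle of the surface that is visible of it).
The state is a dict: "clock": time; "q": joint angles; "qd": joint speeds; "joint_torque": joint torques, N m; "tool_pos": TCP position; "eef_rot": TCP orientation; "contact_force": force on the tool from outside, world axes, zero at the start; "moment": the same for the moment, N m; "opening": opening from 0.0 (shut) to 1.0 (fully open); "finger_force": force on a finger pad.
Only numpy, scipy, OpenCV 4.12 (cv2) and the standard library are available. Lean on these libraries where they do the work, as an engineer would, in place of code of your own. Each camera call takes 0.05 s, during which the arm holds its last target. There are 200 camera calls.

TASK

Pack up the salsa cups that stand on the bamboo board: swing the crate's hasp off its catch until it stands upright or beyond, open the lid wide, and, with it open, nest all the cups in one another in size order, largest outermost, standing upright as one nest on the crate's floor. Then shut the lid fully and swing the hasp back down over the catch. Leave the bottle, the jar and the spoon where they are.

Things in the scene. Friction and masses are not known exactly. Their poses are not given: they have to be found in the camera images.
- crate: fixed plywood catering crate, 150 (x) x 180 (y) x 112 mm high, walls and floor 8 mm, open top under its lid. Origin: centre of its underside; its -x side (with the hasp) looks roughly to the robot, z up.
- crate_in (a point): centre of the crate's inner floor (134 x 164 mm, 8 mm above the table, rim 104 mm above it); axes as the crate's
- lid (a joint): crate lid, a 150 x 180 x 10 mm plywood plate hinged along the crate's far (+x) rim: 0 = shut, grows as it opens upward, stop at 1.75 rad (just past upright). Weighs 0.35 kg; its stiff hinge (0.38 N m) keeps it where it is left; about 6 N at the handle moves it
- lid_handle (a point): middle of the lid's red bar handle: a bar 14 mm thick and 44 mm long along the crate's y, its axis 30 mm above the lid's top face, 30 mm in from the near edge, 45 mm to +y of the middle; two 8 mm posts under it, 12 mm either side of the middle. It turns with the lid; pinched by its two ends (44 mm, along crate y) it can turn between the fingers as the lid swings
- lid_hinge (a point): point on the lid's hinge axis (along crate y), at the middle of the far rim. The handle is 120 mm before and 40 mm above it when shut
- hasp (a joint): steel hasp leaf, 32 mm wide, 62 mm long, with a slot, hinged (axis along crate y) on the crate's near (-x) rim, 40 mm to -y of the middle: 0 = lying flat on the shut lid with the brass staple through its slot; grows as it swings up and over towards the robot (1.57 = upright), stop at 2.2 rad. A stiff hinge (0.06 N m) keeps it where it is left; about 1 to 2 N at its tab moves it
- hasp_tab (a point): middle of the yellow finger roll at the hasp's free end: 13 mm thick, 34 mm long along crate y, 66 mm from the hasp's hinge; 12 mm above the lid's top when closed. Pinched by its ends (34 mm, along crate y) it can turn between the fingers as the hasp swings
- hasp_hinge (a point): point on the hasp's hinge axis, at its middle, 6 mm above the level of the shut lid's top face
- catch (a point): top of the brass staple (catch) on the lid's top face, 15 mm high, under the hasp's slot
- board: fixed bamboo serving board, 320 x 340 x 14 mm thick; origin: centre of the underside
- cup_a: round terracotta salsa cup, open at the top, 70 mm outside diameter over its top 16 mm (straight band), foot 64 mm, 50 mm high, wall 3 mm, thick base: its inner floor lies 15 mm above its underside, so the next smaller cup standing in it shows 14 mm above its rim (12 to 13 mm if sizes between are absent). Origin: centre of the underside, z up when upright. May be absent.
- cup_b: round terracotta salsa cup, open at the top, 59 mm outside diameter over its top 16 mm (straight band), foot 53 mm, 49 mm high, wall 3 mm, thick base: its inner floor lies 15 mm above its underside, so the next smaller cup standing in it shows 14 mm above its rim (12 to 13 mm if sizes between are absent). Origin: centre of the underside, z up when upright. May be absent.
- cup_c: round terracotta salsa cup, open at the top, 48 mm outside diameter over its top 16 mm (straight band), foot 42 mm, 48 mm high, wall 3 mm, thick base: its inner floor lies 15 mm above its underside, so the next smaller cup standing in it shows 14 mm above its rim (12 to 13 mm if sizes between are absent). Origin: centre of the underside, z up when upright. May be absent.
- cup_d: round terracotta salsa cup, open at the top, 37 mm outside diameter over its top 16 mm (straight band), foot 31 mm, 47 mm high, wall 3 mm, thick base: its inner floor lies 15 mm above its underside, so the next smaller cup standing in it shows 14 mm above its rim (12 to 13 mm if sizes between are absent). Origin: centre of the underside, z up when upright. May be absent.
- hot_sauce: bystander: amber sauce bottle, 52 mm diameter, 150 mm high; origin: centre of the underside
- pickle_jar: bystander: green glass jar with brass cap, 80 mm diameter, 110 mm high; origin: centre of the underside
- spoon: bystander: wooden spoon lying on the table; origin: at its underside, x along it
Things that resemble listed ones, but are neither listed nor needed, are in the scene too. Leave any blue or pink look-alike of the cup_d alone.

How it is judged:
By the outcome, as a careful person would: the job done as asked, in the order asked, and still so for the second after the job is handed in, with the robot touching nothing.
Of cup_a, cup_b, cup_c, cup_d only 2 to 4 are there at a start; the rules pass over those that are not, and their reading is None.
At some moment in a run one of cup_a, cup_b, cup_c, cup_d may be knocked a few centimetres aside while the robot is not near it.
It also fails if it takes over 210 s, if anything falls off the work surface, if the arm or the gripper's body presses on something with over 40 N, if the wrist force passes 120 N, or if a joint passes its speed limit or range.

## Working session

There is one attempt and no reset: what is moved stays moved. The work goes in short steps, Python scripts to look and compute and a tool call to move; the robot and the scene stay as the last step left them, time stands still between calls to the robot, and variables do not carry over. Pictures are saved under pics/ and viewed, at most 14 in all, crops included, and the job is handed in when it is done.

Besides the shell and the picture viewer there is one more tool, called after "Request:" as name(argument=value, ...), one argument or row to a line, values as JSON. step_arm: Moves the arm, as the interface text tells. Its arguments: {"type":"object","properties":{"motion":{"type":"array"},"force":{"type":"number"}},"required":["motion"]}

```bash
ls; mkdir -p pics
cat > h.py <<'E'
import numpy as np, cv2
from scipy.spatial.transform import Rotation as R
from plant import r
def snap(n):
    s=r.get_state(); d=r.snapshot(n)
    if n=='wrist':
        T=np.eye(4);T[:3,:3]=R.from_quat(s['eef_rot']).as_matrix();T[:3,3]=s['tool_pos']; T=T@np.array(d['mount'])
    else:
        T=np.eye(4);T[:3,:3]=R.from_quat(d['orientation']).as_matrix();T[:3,3]=d['xyz']
    d['T']=T; return d
def cloud(d):
    h,w=d['depth'].shape; u,v=np.meshgrid(np.arange(w),np.arange(h))
    K=np.array([[d['fx'],0,d['cx']],[0,d['fy'],d['cy']],[0,0,1.]])
    p=cv2.undistortPoints(np.stack([u.ravel(),v.ravel()],1).astype(np.float64)[:,None],K,np.array(d['D'],float))[:,0]
    z=d['depth'].ravel(); P=np.c_[p*z[:,None],z]@d['T'][:3,:3].T+d['T'][:3,3]
    P[z==0]=np.nan
    return P.reshape(h,w,3)
def find(d,n,thing,k=3):
    return [(round(x['score'],2),np.round(d['T'][:3,:3]@np.array(x['at'])+d['T'][:3,3],3).tolist()) for x in r.search_frame(n,thing)[:k]]
def save(d,name): cv2.imwrite('pics/'+name+'.png',d['pixels'][:,:,::-1])
def tool(p):  # world target TCP -> dp in mm, tool axes
    s=r.get_state(); return np.round(R.from_quat(s['eef_rot']).inv().apply(np.array(p)-s['tool_pos'])*1000,1)
E
python3 - <<'E'
from h import *
s=r.get_state();print({k:np.round(v,3).tolist() for k,v in s.items()},r.tip_reach)
print(np.round(R.from_quat(s['eef_rot']).as_matrix(),3).tolist())
for n in('scene','top'):
    d=snap(n);save(d,n+'0');print(n,np.round(d['T'],3).tolist(),d['fx'])
    np.save('pics/'+n+'0.npy',cloud(d))
    for t in ['crate','lid_handle','hasp_tab','catch','hasp_hinge','lid_hinge','board','cup_a','cup_b','cup_c','cup_d','hot_sauce','pickle_jar','spoon']:
        print(t,find(d,n,t,5))
E
```

```text
pics
{'clock': 0.0, 'q': [1.357, 0.69, -0.195, 1.566, 0.157, 0.902, -0.215], 'qd': [-0.001, -0.0, 0.0, -0.0, 0.001, 0.0, 0.001], 'joint_torque': [-0.0, -52.756, -1.267, -15.343, -0.053, 0.006, 0.0], 'tool_pos': [0.153, -0.605, 0.26], 'eef_rot': [0.992, 0.124, -0.0, -0.001], 'contact_force': [0.815, -0.372, -0.384], 'moment': [0.019, 0.02, -0.021], 'finger_force': 0.0, 'opening': 1.0} 0.022
[[0.969, 0.245, -0.001], [0.245, -0.969, 0.002], [-0.0, -0.002, -1.0]]
scene [[0.775, 0.519, -0.361, 0.971], [0.632, -0.649, 0.423, -0.567], [-0.015, -0.556, -0.831, 1.045], [0.0, 0.0, 0.0, 1.0]] 455.4731234119016
crate [(0.85, [0.577, 0.128, 0.121])]
lid_handle [(0.67, [0.578, 0.178, 0.125])]
hasp_tab [(0.75, [0.549, 0.125, 0.128])]
catch [(0.67, [0.576, 0.174, 0.12])]
hasp_hinge [(0.5, [0.554, 0.124, 0.129])]
lid_hinge [(0.79, [0.577, 0.176, 0.123]), (0.18, [0.578, 0.127, 0.121])]
board [(0.8, [0.545, -0.229, 0.01]), (0.66, [0.809, 0.11, 0.013]), (0.51, [0.576, 0.174, 0.125])]
cup_a [(0.94, [0.456, -0.148, 0.042]), (0.78, [0.601, -0.136, 0.036]), (0.74, [0.311, -0.428, 0.03]), (0.71, [0.433, -0.4
[... 1319 characters left out ...]
439, -0.443, 0.027])]
cup_b [(0.79, [0.609, -0.142, 0.033]), (0.68, [0.605, -0.287, 0.032]), (0.62, [0.561, 0.174, 0.12]), (0.6, [0.468, -0.291, 0.037]), (0.57, [0.439, -0.443, 0.027])]
cup_c [(0.79, [0.609, -0.142, 0.033]), (0.68, [0.605, -0.287, 0.032]), (0.62, [0.561, 0.174, 0.12]), (0.6, [0.468, -0.291, 0.037]), (0.57, [0.439, -0.443, 0.027])]
cup_d [(0.79, [0.609, -0.142, 0.033]), (0.68, [0.605, -0.287, 0.032]), (0.62, [0.561, 0.174, 0.12]), (0.6, [0.468, -0.291, 0.037]), (0.57, [0.439, -0.443, 0.027])]
hot_sauce [(0.81, [0.752, -0.073, 0.099]), (0.36, [0.602, -0.288, 0.034])]
pickle_jar [(0.35, [0.546, 0.121, 0.134])]
spoon [(0.67, [0.777, 0.107, 0.014]), (0.29, [0.568, 0.182, 0.127])]
```

View pics/scene0.png

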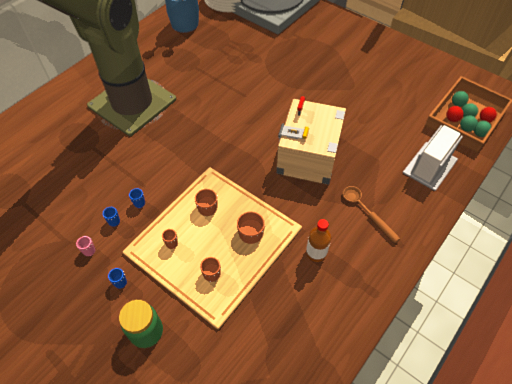

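View pics/top0.png

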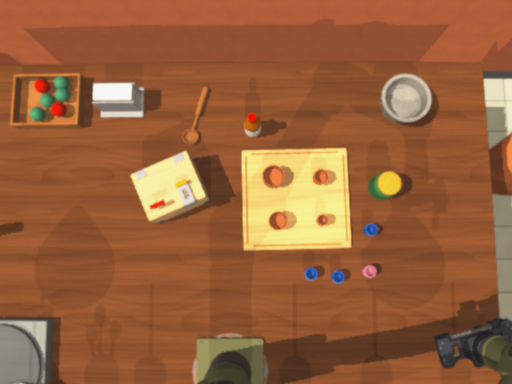

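The pictures show all four cups on the board: a at scene pixel (250,228), b (206,203), c (210,269), d (169,239). The blue and pink look-alikes are off the board. The crate is yawed about +25°, with its red handle at top pixel (157,205) and its hasp at (185,193).

```bash
cat >> h.py <<'E'
def circ(P,c0,rad,z0,z1,w=0.05):
    q=P.reshape(-1,3); m=(np.hypot(q[:,0]-c0[0],q[:,1]-c0[1])<w)&(q[:,2]>z0)&(q[:,2]<z1); q=q[m]
    from scipy.optimize import least_squares
    f=lambda c:np.hypot(q[:,0]-c[0],q[:,1]-c[1])-rad
    s=least_squares(f,q[:,:2].mean(0),loss='soft_l1',f_scale=.002); return np.round(s.x,4),len(q),np.round(np.abs(f(s.x)).mean()*1000,1),round(np.percentile(q[:,2],98),4)
E
cat > m.py <<'E'
from h import *
import sys
for n in('scene','top'):
    P=np.load(f'pics/{n}0.npy'); q=P.reshape(-1,3)
    m=(q[:,2]>.112)&(q[:,2]<.128)&(np.abs(q[:,0]-.57)<.15)&(np.abs(q[:,1]-.15)<.15); t=q[m]
    zt=np.median(t[:,2])
    rect=cv2.minAreaRect((t[:,:2]*1000).astype(np.float32)); print(n,'lid',rect,zt)
    for lab,lo,hi in(('high',.132,.2),):
        m=(q[:,2]>lo)&(q[:,2]<hi)&(np.abs(q[:,0]-.57)<.12)&(np.abs(q[:,1]-.15)<.12); print(lab,np.round(q[m],3).tolist()[:60])
    for nm,c,rad in(('a',(.61,-.14),.0335),('b',(.46,-.148),.028),('c',(.604,-.288),.0225),('d',(.468,-.288),.017)):
        print(nm,circ(P,c,rad,.052,.07))
    m=(q[:,2]>.1)&(q[:,2]<.2)&(np.abs(q[:,0]-.75)<.06)&(np.abs(q[:,1]+.08)<.06);print('bottle',np.nanmean(q[m],0))
E
python3 m.py
```

```text
scene lid ((561.4734497070312, 177.05783081054688), (157.15252685546875, 185.6536102294922), 22.42079734802246) 0.12309177546972616
high [[0.493, 0.221, 0.159], [0.497, 0.22, 0.162], [0.494, 0.216, 0.16], [0.495, 0.219, 0.158], [0.497, 0.221, 0.157], [0.498, 0.224, 0.156], [0.493, 0.213, 0.158], [0.499, 0.209, 0.164], [0.5, 0.212, 0.163], [0.5, 0.217, 0.158], [0.503, 0.216, 0.161], [0.497, 0.207, 0.16], [0.498, 0.21, 0.159], [0.501, 0.211, 0.16], [0.504, 0.211, 0.162], [0.505, 0.215, 0.159], [0.497, 0.207, 0.157], [0.501, 0.206, 0.16], [0.502, 0.209, 0.159], [0.505, 0.21, 0.159], [0.506, 0.213, 0.158], [0.497, 0.203, 0.156], [0.502, 0.199, 0.162], [0.502, 0.205, 0.158], [0.505, 0.205, 0.159], [0.506, 0.209, 0.156], [0.507, 0.212, 0.156], [0.5, 0.198, 0.159], [0.503, 0.199, 0.159], [0.507, 0.197, 0.163], [0.508, 0.2, 0.162], [0.503, 0.195, 0.159], [0.505, 0.197, 0.158], [0.507, 0.197, 0.16], [0.509, 0.2, 0.158], [0.511, 0.201, 0.159], [0.502, 0.192, 0.157], [0.506, 0.19, 0.161], [0.508, 0.192, 0.161], [0.508, 0.196, 0.157], [0.509, 0.201, 0.154], [0.511, 0.203, 0.154], [0.505, 0.187, 
[... 1855 characters left out ...]
 0.142], [0.565, 0.144, 0.141], [0.565, 0.142, 0.14], [0.565, 0.136, 0.137], [0.566, 0.134, 0.133], [0.565, 0.127, 0.137], [0.566, 0.119, 0.134], [0.566, 0.113, 0.134], [0.561, 0.146, 0.145], [0.562, 0.144, 0.14], [0.562, 0.142, 0.138], [0.563, 0.14, 0.134], [0.563, 0.131, 0.133], [0.563, 0.128, 0.134], [0.563, 0.125, 0.132], [0.563, 0.122, 0.133], [0.563, 0.119, 0.134]]
a (array([ 0.6054, -0.1368]), 94, np.float64(0.9), np.float64(0.068))
b (array([ 0.467 , -0.1502]), 66, np.float64(0.9), np.float64(0.0679))
c (array([ 0.6022, -0.2847]), 64, np.float64(1.4), np.float64(0.0663))
d (array([ 0.4688, -0.2867]), 44, np.float64(1.0), np.float64(0.065))
bottle [ 0.75849301 -0.0731129   0.12400697]
```

Request:
step_arm(
  motion=[
    {"dp": [48, -40, -20], "twist": [0, 0, -0.03], "hand": 1},
    {"dp": [90, -80, -40], "twist": [0, 0, -0.06], "hand": 1},
    {"dp": [130, -120, -60], "twist": [0, 0, -0.09], "hand": 1},
    {"dp": [170, -165, -80], "twist": [0, 0, -0.12], "hand": 1},
    {"dp": [210, -210, -100], "twist": [0, 0, -0.16], "hand": 1},
  ],
)

```text
clock: 2.12
tool_pos: [0.3054, -0.3507, 0.361]
eef_rot: [0.979, 0.203, 0.0, 0.0]
contact_force: [1.7, -0.1, 0.6]
opening: 1.003
finger_force: 0.0
```

```bash
python3 -c "
from h import *
print(tool([.53,.16,.36]),r.get_state()['tool_pos'],r.get_state()['q'])"
```

```text
[ 409.2 -379.2    0.8] [ 0.30542417 -0.3506708   0.36100735] [ 0.95457914  0.35455471 -0.28218038  1.87882079  0.12157346  0.92373254
 -0.54596301]
```

Request:
step_arm(
  motion=[
    {"dp": [45, -40, 0], "twist": [0, 0, 0], "hand": 1},
    {"dp": [88, -80, 0], "twist": [0, 0, 0], "hand": 1},
    {"dp": [130, -120, 0], "twist": [0, 0, 0], "hand": 1},
    {"dp": [172, -160, 0], "twist": [0, 0, 0], "hand": 1},
    {"dp": [215, -200, 0], "twist": [0, 0, 0], "hand": 1},
  ],
)

```text
clock: 2.75
tool_pos: [0.4232, -0.0819, 0.3604]
eef_rot: [0.979, 0.202, 0.0, 0.0]
contact_force: [1.3, 0.0, -0.9]
opening: 1.003
finger_force: 0.0
```

Request:
step_arm(
  motion=[
    {"dp": [40, -37, 0], "twist": [0, 0, 0], "hand": 1},
    {"dp": [80, -74, 0], "twist": [0, 0, 0], "hand": 1},
    {"dp": [120, -110, 0], "twist": [0, 0, 0], "hand": 1},
    {"dp": [160, -145, 0], "twist": [0, 0, 0], "hand": 1},
    {"dp": [194, -179, 0], "twist": [0, 0, 0], "hand": 1},
  ],
)

```text
clock: 3.38
tool_pos: [0.5304, 0.1595, 0.3602]
eef_rot: [0.979, 0.203, 0.0, 0.0]
contact_force: [0.1, -0.4, 0.2]
opening: 1.0
finger_force: 0.0
```

Run:
```python
from h import *
s=r.get_state(); print(s['tool_pos'],R.from_quat(s['eef_rot']).as_matrix().round(3).tolist(),s['q'].round(3) if hasattr(s['q'],'round') else s['q'])
d=snap('wrist');save(d,'w1');P=cloud(d);np.save('pics/w1.npy',P);print(np.array(d['mount']).round(3).tolist(),d['fx'])
q=P.reshape(-1,3);m=np.abs(q[:,2]-.123)<.006
print(cv2.minAreaRect((q[m][:,:2]*1000).astype(np.float32)),np.median(q[m][:,2]))
rgb=d['pixels'].astype(int)
for nm,mm in(('red',(rgb[...,0]>150)&(rgb[...,1]<70)&(rgb[...,2]<70)),('yel',(rgb[...,0]>180)&(rgb[...,1]>140)&(rgb[...,2]<60))):
    x=P[mm];x=x[(x[:,2]>.12)&(x[:,2]<.2)]
    if len(x):print(nm,len(x),x.mean(0).round(4),cv2.minAreaRect((x[:,:2]*1000).astype(np.float32)),np.percentile(x[:,2],[5,95]))
for t in('hasp_tab','lid_handle','catch'):print(t,find(d,'wrist',t))
```

```text
[0.53042816 0.1595183  0.36016342] [[0.918, 0.397, 0.001], [0.397, -0.918, 0.0], [0.001, 0.0, -1.0]] [-0.134  0.499 -0.391  1.638  0.213  1.046 -1.752]
[[-0.0, -0.952, -0.307, 0.08], [1.0, -0.0, -0.001, -0.0], [0.001, -0.307, 0.952, -0.124], [0.0, 0.0, 0.0, 1.0]] 277.3807423629121
((609.6385498046875, 79.12344360351562), (162.83349609375, 403.2362365722656), 26.172033309936523) 0.12221091440359216
red 436 [0.5788 0.1258 0.1554] ((626.913818359375, 73.65130615234375), (22.63083839416504, 392.79547119140625), 43.09563064575195) [0.14840947 0.15969638]
yel 3 [0.5779 0.1268 0.1409] ((577.9714965820312, 126.61807250976562), (0.09575289487838745, 6.121895790100098), 23.89677619934082) [0.14045793 0.14122861]
hasp_tab [(0.88, [0.547, 0.127, 0.13])]
lid_handle [(0.72, [0.577, 0.183, 0.122])]
catch [(0.56, [0.575, 0.185, 0.121])]
```

View pics/w1.png

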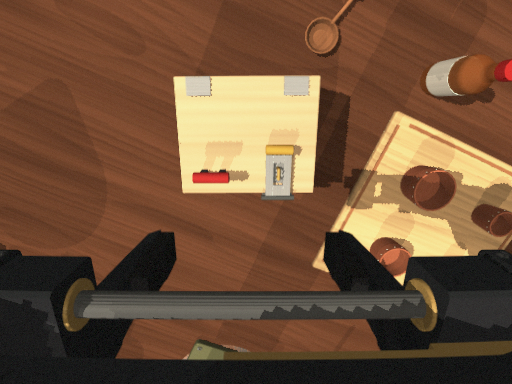

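The wrist view shows the lid square in the picture, from (175,76) to (313,193). The yellow tab is at (279,149) and the handle at (210,177). I'll measure within those windows.

Run:
```python
from h import *
P=np.load('pics/w1.npy')
def win(n,u0,u1,v0,v1,z0,z1):
    x=P[v0:v1,u0:u1].reshape(-1,3);x=x[(x[:,2]>z0)&(x[:,2]<z1)];c,s,a=cv2.minAreaRect((x[:,:2]*1000).astype(np.float32))
    print(n,len(x),np.round(c,1),np.round(s,1),round(a,1),x.mean(0).round(4),np.percentile(x[:,2],[5,95]).round(4))
win('lid',160,330,65,205,.117,.127)
win('handle',185,236,165,188,.145,.17)
win('tab',258,300,140,158,.133,.15)
win('leaf',258,300,158,205,.126,.15)
```

```text
lid 14864 [563.6 177.6] [153.1 181.3] 23.4 [0.5728 0.1832 0.1223] [0.1208 0.1239]
handle 398 [505.5 201.2] [12.9 43.8] 23.1 [0.5062 0.2011 0.1576] [0.1544 0.1597]
tab 285 [566.7 135. ] [16.1 33.8] 23.5 [0.569  0.1363 0.1414] [0.1375 0.1435]
leaf 953 [531.1 119.6] [58.6 43.2] 23.0 [0.5303 0.1195 0.1311] [0.129  0.1333]
```

Request:
step_arm(
  motion=[
    {"dp": [14, 18, 40], "twist": [0, 0, 0], "hand": 0.36},
    {"dp": [27, 37, 90], "twist": [0, 0, 0], "hand": 0.36},
    {"dp": [27, 37, 140], "twist": [0, 0, 0], "hand": 0.36},
    {"dp": [27, 37, 180], "twist": [0, 0, 0], "hand": 0.36},
    {"dp": [27, 37, 180], "twist": [0, 0, 0], "hand": 0.36},
  ],
)

```text
clock: 4.2
tool_pos: [0.5671, 0.1316, 0.1779]
eef_rot: [0.979, 0.202, -0.003, 0.001]
contact_force: [0.8, 0.8, -0.1]
opening: 0.684
finger_force: 0.0
```

Request:
step_arm(
  motion=[
    {"dp": [0, 0, 20], "twist": [0, 0, 0], "hand": 0.36},
    {"dp": [0, 0, 33], "twist": [0, 0, 0], "hand": 0.36},
    {"dp": [0, 0, 33], "twist": [0, 0, 0], "hand": -0.3},
    {"dp": [0, 0, 33], "twist": [0, 0, 0], "hand": -0.3},
    {"dp": [0, 0, 33], "twist": [0, 0, 0], "hand": -0.5},
  ],
  force=12,
)

```text
clock: 4.82
tool_pos: [0.5692, 0.1359, 0.148]
eef_rot: [0.979, 0.203, 0.001, -0.001]
contact_force: [1.6, -1.1, 0.1]
opening: 0.381
finger_force: 12.0
```

Request:
step_arm(
  motion=[
    {"dp": [0, 0, 0], "twist": [0, 0, 0], "hand": -0.6},
    {"dp": [0, 0, 0], "twist": [0, 0, 0], "hand": -0.6},
  ],
  force=12,
)

```text
clock: 5.08
tool_pos: [0.5693, 0.1358, 0.1475]
eef_rot: [0.979, 0.203, 0.001, -0.001]
contact_force: [-1.2, 4.1, 0.5]
opening: 0.383
finger_force: 12.0
```

Request:
step_arm(
  motion=[
    {"dp": [-3, 0, -16], "twist": [0, 0, 0], "hand": -0.6},
    {"dp": [-11, 0, -31], "twist": [0, 0, 0], "hand": -0.6},
    {"dp": [-22, 0, -43], "twist": [0, 0, 0], "hand": -0.6},
    {"dp": [-35, 0, -52], "twist": [0, 0, 0], "hand": -0.6},
    {"dp": [-50, 0, -58], "twist": [0, 0, 0], "hand": -0.6},
  ],
  force=15,
)

```text
clock: 5.7
tool_pos: [0.5224, 0.1152, 0.206]
eef_rot: [0.979, 0.203, 0.0, -0.001]
contact_force: [-0.7, 5.9, -6.9]
opening: 0.38
finger_force: 15.0
```

Request:
step_arm(
  motion=[
    {"dp": [-16, 0, -2], "twist": [0, 0, 0], "hand": -0.6},
    {"dp": [-33, 0, 1], "twist": [0, 0, 0], "hand": -0.6},
    {"dp": [-48, 0, 7], "twist": [0, 0, 0], "hand": -0.6},
    {"dp": [-53, 0, 10], "twist": [0, 0, 0], "hand": -0.6},
    {"dp": [-53, 0, 10], "twist": [0, 0, 0], "hand": -0.6},
  ],
)

```text
clock: 6.32
tool_pos: [0.4732, 0.0937, 0.1962]
eef_rot: [0.979, 0.203, -0.0, -0.0]
contact_force: [-2.9, 4.7, 3.7]
opening: 0.388
finger_force: 15.0
```

Request:
step_arm(
  motion=[
    {"dp": [0, 0, 0], "twist": [0, 0, 0], "hand": 0.2},
    {"dp": [0, 0, 0], "twist": [0, 0, 0], "hand": 0.2},
    {"dp": [0, 0, -20], "twist": [0, 0, 0], "hand": 0.4},
    {"dp": [0, 0, -70], "twist": [0, 0, 0], "hand": 0.4},
    {"dp": [0, 0, -110], "twist": [0, 0, 0], "hand": 0.4},
  ],
)

```text
clock: 6.95
tool_pos: [0.4748, 0.0927, 0.3068]
eef_rot: [0.979, 0.202, 0.0, 0.0]
contact_force: [0.7, -0.3, -0.4]
opening: 0.703
finger_force: 0.0
```

Run:
```python
from h import *
d=snap('top');P=cloud(d);q=P.reshape(-1,3)
c=np.array([.5635,.1775]);a=np.radians(23.4);L=(q[:,:2]-c)@np.array([[np.cos(a),-np.sin(a)],[np.sin(a),np.cos(a)]])
d2=snap('wrist');save(d2,'w2');P2=cloud(d2).reshape(-1,3)
for q in(q,P2):
    L=(q[:,:2]-c)@np.array([[np.cos(a),-np.sin(a)],[np.sin(a),np.cos(a)]])
    m=(np.abs(L[:,1]+.04)<.02)&(L[:,0]<-.06)&(L[:,0]>-.14)&(q[:,2]>.135)&(q[:,2]<.21)
    print(m.sum(),np.round(np.c_[L[m],q[m][:,2]][::max(1,m.sum()//8)],3).tolist())
hx,hy=-.045,.045
print(tool([c[0]+hx*np.cos(a)-hy*np.sin(a),c[1]+hx*np.sin(a)+hy*np.cos(a),.162]))
```

```text
19 [[-0.077, -0.05, 0.136], [-0.081, -0.056, 0.144], [-0.083, -0.053, 0.148], [-0.086, -0.059, 0.155], [-0.086, -0.052, 0.153], [-0.09, -0.059, 0.163], [-0.092, -0.055, 0.165], [-0.094, -0.052, 0.168], [-0.097, -0.058, 0.178], [-0.097, -0.051, 0.175]]
1478 [[-0.08, -0.025, 0.135], [-0.085, -0.049, 0.144], [-0.091, -0.052, 0.156], [-0.097, -0.056, 0.168], [-0.102, -0.03, 0.177], [-0.105, -0.039, 0.184], [-0.109, -0.047, 0.189], [-0.113, -0.048, 0.19], [-0.119, -0.052, 0.188]]
[ 66.3 -88.2 147.4]
```

View pics/w2.png

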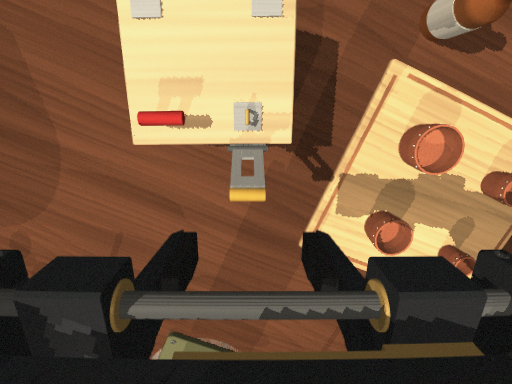

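The hasp is folded back to about 2.05 rad, with the tab at (248,195). Next is the lid handle.

Request:
step_arm(
  motion=[
    {"dp": [33, -44, 20], "twist": [0, 0, 0], "hand": 0.5},
    {"dp": [66, -88, 50], "twist": [0, 0, 0], "hand": 0.5},
    {"dp": [66, -88, 90], "twist": [0, 0, 0], "hand": 0.5},
    {"dp": [66, -88, 125], "twist": [0, 0, 0], "hand": 0.5},
    {"dp": [66, -88, 147], "twist": [0, 0, 0], "hand": 0.5},
  ],
)

```text
clock: 7.68
tool_pos: [0.4993, 0.1992, 0.1557]
eef_rot: [0.979, 0.202, -0.002, 0.001]
contact_force: [-0.3, 0.1, 0.5]
opening: 0.752
finger_force: 0.0
```

Request:
step_arm(
  motion=[
    {"dp": [0, 0, 0], "twist": [0, 0, 0], "hand": 0.4},
    {"dp": [0, 0, 0], "twist": [0, 0, 0], "hand": -0.3},
    {"dp": [0, 0, 0], "twist": [0, 0, 0], "hand": -0.3},
    {"dp": [0, 0, 0], "twist": [0, 0, 0], "hand": -0.3},
  ],
  force=30,
)

```text
clock: 8.18
tool_pos: [0.5015, 0.1992, 0.159]
eef_rot: [0.979, 0.202, 0.001, 0.001]
contact_force: [2.4, -3.2, 1.5]
opening: 0.49
finger_force: 30.0
```

Run:
```python
from h import *
s=r.get_state();print(s['tool_pos'],s['opening'])
t0=np.pi-np.arctan2(.04,.12);rr=np.hypot(.12,.04)
for f in np.arange(.12,1.75,.12): print(round(f,2),np.round(1000*rr*np.array([np.cos(t0-f)-np.cos(t0),-(np.sin(t0-f)-np.sin(t0))])))
```

```text
[0.50152704 0.19918104 0.15901738] 0.4904154322637511
0.12 [  6. -14.]
0.24 [ 13. -27.]
0.36 [ 22. -40.]
0.48 [ 32. -51.]
0.6 [ 44. -61.]
0.72 [ 56. -69.]
0.84 [ 70. -76.]
0.96 [ 84. -81.]
1.08 [ 99. -85.]
1.2 [114. -86.]
1.32 [129. -86.]
1.44 [144. -84.]
1.56 [159. -80.]
1.68 [173. -75.]
```

Request:
step_arm(
  motion=[
    {"dp": [6, 0, -14], "twist": [0, 0, 0], "hand": -0.3},
    {"dp": [13, 0, -27], "twist": [0, 0, 0], "hand": -0.3},
    {"dp": [22, 0, -40], "twist": [0, 0, 0], "hand": -0.3},
    {"dp": [32, 0, -51], "twist": [0, 0, 0], "hand": -0.3},
    {"dp": [44, 0, -61], "twist": [0, 0, 0], "hand": -0.3},
  ],
)

```text
clock: 8.8
tool_pos: [0.5382, 0.2152, 0.2181]
eef_rot: [0.979, 0.202, -0.004, 0.002]
contact_force: [-1.7, -5.0, -7.2]
opening: 0.492
finger_force: 30.0
```

Request:
step_arm(
  motion=[
    {"dp": [12, 0, -8], "twist": [0, 0, 0], "hand": -0.3},
    {"dp": [26, 0, -15], "twist": [0, 0, 0], "hand": -0.3},
    {"dp": [40, 0, -20], "twist": [0, 0, 0], "hand": -0.3},
    {"dp": [55, 0, -24], "twist": [0, 0, 0], "hand": -0.3},
    {"dp": [70, 0, -25], "twist": [0, 0, 0], "hand": -0.3},
  ],
)

```text
clock: 9.43
tool_pos: [0.6039, 0.2438, 0.2457]
eef_rot: [0.979, 0.202, -0.002, 0.002]
contact_force: [-4.1, -5.3, 9.1]
opening: 0.493
finger_force: 30.0
```

Request:
step_arm(
  motion=[
    {"dp": [15, 0, 0], "twist": [0, 0, 0], "hand": -0.3},
    {"dp": [30, 0, 2], "twist": [0, 0, 0], "hand": -0.3},
    {"dp": [45, 0, 6], "twist": [0, 0, 0], "hand": -0.3},
    {"dp": [56, 0, 10], "twist": [0, 0, 0], "hand": -0.3},
    {"dp": [56, 0, 10], "twist": [0, 0, 0], "hand": -0.3},
  ],
)

```text
clock: 10.05
tool_pos: [0.659, 0.2679, 0.236]
eef_rot: [0.979, 0.202, 0.003, -0.0]
contact_force: [5.1, -1.0, 4.1]
opening: 0.493
finger_force: 30.0
```

Request:
step_arm(
  motion=[
    {"dp": [0, 0, 0], "twist": [0, 0, 0], "hand": 0.3},
    {"dp": [0, 0, 0], "twist": [0, 0, 0], "hand": 0.4},
    {"dp": [0, 0, -25], "twist": [0, 0, 0], "hand": 0.6},
    {"dp": [0, 0, -70], "twist": [0, 0, 0], "hand": 0.6},
    {"dp": [-20, 0, -120], "twist": [0, 0, 0], "hand": 1},
  ],
)

```text
clock: 10.68
tool_pos: [0.6372, 0.2605, 0.3539]
eef_rot: [0.979, 0.203, -0.001, -0.0]
contact_force: [-0.3, -0.5, -0.5]
opening: 0.893
finger_force: 0.0
```

Request:
step_arm(
  motion=[
    {"dp": [-30, 40, 0], "twist": [0, 0, 0], "hand": 1},
    {"dp": [-62, 84, 0], "twist": [0, 0, 0], "hand": 1},
    {"dp": [-94, 126, 0], "twist": [0, 0, 0], "hand": 1},
    {"dp": [-126, 170, 0], "twist": [0, 0, 0], "hand": 1},
    {"dp": [-158, 212, 0], "twist": [0, 0, 0], "hand": 1},
  ],
)

```text
clock: 11.3
tool_pos: [0.5758, 0.0015, 0.3539]
eef_rot: [0.979, 0.203, -0.001, -0.0]
contact_force: [0.8, -0.1, -1.3]
opening: 0.998
finger_force: 0.0
```

Request:
step_arm(
  motion=[
    {"dp": [-30, 40, 0], "twist": [0, 0, 0], "hand": 1},
    {"dp": [-60, 80, 10], "twist": [0, 0, 0], "hand": 1},
    {"dp": [-80, 115, 20], "twist": [0, 0, 0], "hand": 1},
    {"dp": [-80, 134, 30], "twist": [0, 0, 0], "hand": 1},
    {"dp": [-80, 134, 30], "twist": [0, 0, 0], "hand": 1},
  ],
)

```text
clock: 11.92
tool_pos: [0.557, -0.1517, 0.3231]
eef_rot: [0.979, 0.202, -0.001, -0.001]
contact_force: [-0.4, 0.9, 0.4]
opening: 1.003
finger_force: 0.0
```

```bash
cat > look.py <<'E'
from h import *
import sys
cups={'a':((.605,-.136),.0335,.064),'b':((.466,-.15),.028,.063),'c':((.602,-.284),.0225,.062),'d':((.468,-.286),.017,.061)}
def cupfit(P,n,c=None,base=.014):
    c0,rad,h=cups[n]; c=c or c0; q=P.reshape(-1,3)
    zt=h-.014+base
    m=(np.hypot(q[:,0]-c[0],q[:,1]-c[1])<rad+.015)&(q[:,2]>zt-.008)&(q[:,2]<zt+.008)
    return circ(P,c,rad,zt-.008,zt+.008,rad+.02)
E
python3 - <<'E'
from look import *
s=r.get_state();print(s['tool_pos'])
d=snap('wrist');save(d,'w3');P=cloud(d);np.save('pics/w3.npy',P)
for n in 'abcd':
    try: print(n,cupfit(P,n))
    except Exception as e: print(n,e)
print(find(d,'wrist','cup_a',6))
e=snap('scene');save(e,'s3')
E
```

```text
[ 0.55703187 -0.15173841  0.32305131]
a (array([ 0.6018, -0.1351]), 416, np.float64(0.9), np.float64(0.0651))
b (array([ 0.4641, -0.1485]), 334, np.float64(1.0), np.float64(0.064))
c (array([ 0.5994, -0.2824]), 320, np.float64(0.9), np.float64(0.063))
d (array([ 0.4662, -0.2844]), 213, np.float64(0.8), np.float64(0.0614))
[(0.9, [0.287, -0.334, 0.039]), (0.85, [0.6, -0.141, 0.027]), (0.77, [0.457, -0.151, 0.038]), (0.77, [0.308, -0.426, 0.034]), (0.69, [0.598, -0.288, 0.041]), (0.59, [0.468, -0.287, 0.049])]
```

View pics/w3.png

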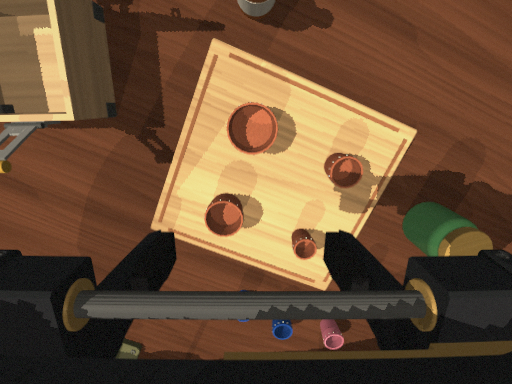

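View pics/s3.png

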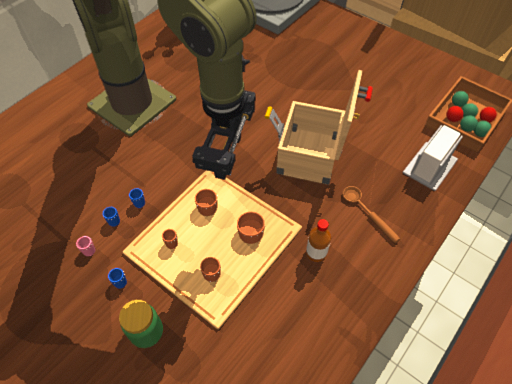

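The wrist view shows four cups in place, and the lid stands open. Picking cup a.

Request:
step_arm(
  motion=[
    {"dp": [24, 2, 40], "twist": [0, 0, 0], "hand": 1},
    {"dp": [48, 3, 90], "twist": [0, 0, 0], "hand": 1},
    {"dp": [48, 3, 140], "twist": [0, 0, 0], "hand": 1},
    {"dp": [48, 3, 190], "twist": [0, 0, 0], "hand": 1},
    {"dp": [48, 3, 220], "twist": [0, 0, 0], "hand": 1},
  ],
)

```text
clock: 12.7
tool_pos: [0.6016, -0.133, 0.1021]
eef_rot: [0.979, 0.204, -0.001, -0.001]
contact_force: [0.7, -1.2, -0.0]
opening: 0.998
finger_force: 0.0
```

Request:
step_arm(
  motion=[
    {"dp": [0, 0, 25], "twist": [0, 0, 0], "hand": 1},
    {"dp": [0, 0, 25], "twist": [0, 0, 0], "hand": 1},
    {"dp": [0, 0, 25], "twist": [0, 0, 0], "hand": 0.4},
    {"dp": [0, 0, 25], "twist": [0, 0, 0], "hand": 0.4},
    {"dp": [0, 0, 25], "twist": [0, 0, 0], "hand": 0.4},
  ],
  force=15,
)

```text
clock: 13.32
tool_pos: [0.6031, -0.1354, 0.0806]
eef_rot: [0.979, 0.203, 0.001, 0.0]
contact_force: [-1.0, 1.0, 5.0]
opening: 0.783
finger_force: 15.0
```

Request:
step_arm(
  motion=[
    {"dp": [0, 0, 0], "twist": [0, 0, 0], "hand": 0.4},
    {"dp": [0, 0, 0], "twist": [0, 0, 0], "hand": 0.4},
  ],
)

```text
clock: 13.58
tool_pos: [0.603, -0.1354, 0.0806]
eef_rot: [0.979, 0.203, 0.001, 0.0]
contact_force: [-1.6, 0.8, 7.0]
opening: 0.779
finger_force: 15.0
```

Request:
step_arm(
  motion=[
    {"dp": [0, 0, -15], "twist": [0, 0, 0], "hand": 0.4},
    {"dp": [0, 0, -50], "twist": [0, 0, 0], "hand": 0.4},
    {"dp": [0, 0, -95], "twist": [0, 0, 0], "hand": 0.4},
    {"dp": [0, 0, -135], "twist": [0, 0, 0], "hand": 0.4},
    {"dp": [0, 0, -160], "twist": [0, 0, 0], "hand": 0.4},
  ],
  force=20,
)

```text
clock: 14.2
tool_pos: [0.6023, -0.136, 0.2421]
eef_rot: [0.979, 0.202, 0.001, 0.001]
contact_force: [-0.0, -0.3, -1.2]
opening: 0.77
finger_force: 20.0
```

Request:
step_arm(
  motion=[
    {"dp": [8, -30, 0], "twist": [0, 0, 0], "hand": 0.4},
    {"dp": [20, -75, 0], "twist": [0, 0, 0], "hand": 0.4},
    {"dp": [35, -120, 0], "twist": [0, 0, 0], "hand": 0.4},
    {"dp": [48, -165, 0], "twist": [0, 0, 0], "hand": 0.4},
    {"dp": [61, -210, 0], "twist": [0, 0, 0], "hand": 0.4},
  ],
)

```text
clock: 14.82
tool_pos: [0.5742, 0.0824, 0.2399]
eef_rot: [0.979, 0.202, 0.0, 0.0]
contact_force: [0.2, 0.2, -1.9]
opening: 0.782
finger_force: 20.0
```

Request:
step_arm(
  motion=[
    {"dp": [13, -45, 0], "twist": [0, 0, 0], "hand": 0.4},
    {"dp": [22, -75, 0], "twist": [0, 0, 0], "hand": 0.4},
    {"dp": [27, -93, 0], "twist": [0, 0, 0], "hand": 0.4},
    {"dp": [27, -93, 0], "twist": [0, 0, 0], "hand": 0.4},
  ],
)

```text
clock: 15.32
tool_pos: [0.5623, 0.1782, 0.2394]
eef_rot: [0.979, 0.203, 0.0, -0.0]
contact_force: [-0.2, -1.2, -1.7]
opening: 0.78
finger_force: 20.0
```

Run:
```python
from h import *
print(tool([.5635,.1775,.074]),r.get_state()['opening'])
d=snap('wrist');save(d,'w4')
P=cloud(d).reshape(-1,3)
a=np.radians(23.4);L=(P[:,:2]-[.5635,.1775])@np.array([[np.cos(a),-np.sin(a)],[np.sin(a),np.cos(a)]])
m=(np.abs(L[:,0])<.1)&(np.abs(L[:,1])<.11)&(np.abs(P[:,2]-.112)<.005)
print('rim',m.sum(),np.round(np.percentile(L[m],[1,50,99],axis=0),3).tolist(),np.median(P[m][:,2]))
```

```text
[  0.8   1.2 165.4] 0.780198210855246
rim 4331 [[-0.043, -0.09], [0.063, -0.001], [0.076, 0.09]] 0.11147558415730308
```

View pics/w4.png

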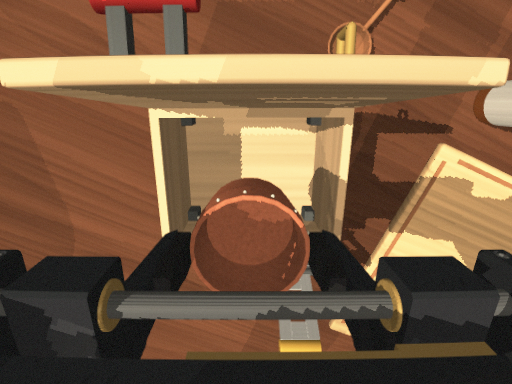

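The cup is held upright, at (250,240) in the picture. The lid edge is close to the camera side, so I'll place the cup 22 mm nearer the front wall.

Request:
step_arm(
  motion=[
    {"dp": [-21, 1, 20], "twist": [0, 0, 0], "hand": 0.4},
    {"dp": [-21, 1, 50], "twist": [0, 0, 0], "hand": 0.4},
    {"dp": [-21, 1, 85], "twist": [0, 0, 0], "hand": 0.4},
    {"dp": [-21, 1, 120], "twist": [0, 0, 0], "hand": 0.4},
    {"dp": [-21, 1, 150], "twist": [0, 0, 0], "hand": 0.4},
  ],
)

```text
clock: 16.0
tool_pos: [0.5443, 0.165, 0.0879]
eef_rot: [0.98, 0.201, -0.0, 0.001]
contact_force: [-0.1, 0.6, -0.4]
opening: 0.782
finger_force: 20.0
```

Request:
step_arm(
  motion=[
    {"dp": [0, 0, 7], "twist": [0, 0, 0], "hand": 0.4},
    {"dp": [0, 0, 12], "twist": [0, 0, 0], "hand": 0.4},
    {"dp": [0, 0, 15], "twist": [0, 0, 0], "hand": 0.4},
    {"dp": [0, 0, 15], "twist": [0, 0, 0], "hand": 0.4},
  ],
)

```text
clock: 16.5
tool_pos: [0.5442, 0.1681, 0.0748]
eef_rot: [0.979, 0.202, 0.001, -0.0]
contact_force: [-0.5, 0.1, -1.1]
opening: 0.775
finger_force: 20.0
```

Request:
step_arm(
  motion=[
    {"dp": [0, 0, 1], "twist": [0, 0, 0], "hand": 0.7},
    {"dp": [0, 0, 1], "twist": [0, 0, 0], "hand": 0.9},
    {"dp": [0, 0, 0], "twist": [0, 0, 0], "hand": 0.9},
    {"dp": [0, 0, -20], "twist": [0, 0, 0], "hand": 0.9},
    {"dp": [0, 0, -60], "twist": [0, 0, 0], "hand": 0.9},
  ],
)

```text
clock: 17.12
tool_pos: [0.5427, 0.1677, 0.1336]
eef_rot: [0.979, 0.203, -0.002, 0.0]
contact_force: [1.0, 0.2, -0.3]
opening: 0.951
finger_force: 0.0
```

Request:
step_arm(
  motion=[
    {"dp": [0, 0, -45], "twist": [0, 0, 0], "hand": 0.9},
    {"dp": [0, 0, -95], "twist": [0, 0, 0], "hand": 0.9},
    {"dp": [0, 0, -130], "twist": [0, 0, 0], "hand": 0.9},
    {"dp": [0, 0, -130], "twist": [0, 0, 0], "hand": 0.9},
  ],
)

```text
clock: 17.62
tool_pos: [0.5452, 0.1688, 0.2671]
eef_rot: [0.979, 0.202, 0.003, -0.0]
contact_force: [0.3, 0.2, -0.5]
opening: 0.95
finger_force: 0.0
```

Run:
```python
from look import *
d=snap('wrist');save(d,'w5');P=cloud(d);print(r.get_state()['tool_pos'])
print('a',cupfit(P,'a',(.543,.169),.008))
d=snap('scene');P=cloud(d)
for n in 'bcd': print(n,cupfit(P,n))
print(tool([.464,-.1485,.24]))
```

```text
[0.54412014 0.16820809 0.26513778]
a (array([0.5412, 0.1672]), 746, np.float64(4.5), np.float64(0.0649))
b (array([ 0.4628, -0.149 ]), 141, np.float64(1.0), np.float64(0.0675))
c (array([ 0.5991, -0.2838]), 128, np.float64(1.0), np.float64(0.0659))
d (array([ 0.4648, -0.2858]), 94, np.float64(1.1), np.float64(0.065))
[-198.3  258.9   24.1]
```

View pics/w5.png

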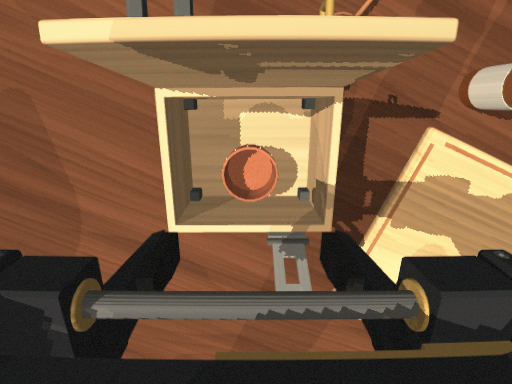

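```bash
cat >> look.py <<'E'
from scipy.optimize import least_squares
def ring(P,n,c,base):
    _,rad,h=cups[n]; z=h-.014+base; q=P.reshape(-1,3)
    for k in range(4):
        rr=np.hypot(q[:,0]-c[0],q[:,1]-c[1]); m=(np.abs(q[:,2]-z)<.004)&(np.abs(rr-rad)<(.010,.006,.005,.004)[k])
        c=least_squares(lambda c:np.hypot(q[m,0]-c[0],q[m,1]-c[1])-rad,c,loss='soft_l1',f_scale=.001).x
    return c.round(4),m.sum()
E
python3 - <<'E'
from look import *
d=snap('wrist');P=cloud(d);print(ring(P,'a',(.5435,.1685),.008))
P=np.load('pics/w3.npy')
for n in 'abcd':print(n,ring(P,n,cups[n][0],.014))
E
```

```text
(array([0.5431, 0.168 ]), np.int64(464))
a (array([ 0.6018, -0.1353]), np.int64(365))
b (array([ 0.4637, -0.1485]), np.int64(255))
c (array([ 0.5993, -0.2827]), np.int64(239))
d (array([ 0.4659, -0.2847]), np.int64(145))
```

Request:
step_arm(
  motion=[
    {"dp": [-30, 38, 0], "twist": [0, 0, 0], "hand": 0.9},
    {"dp": [-65, 84, 0], "twist": [0, 0, 0], "hand": 0.9},
    {"dp": [-101, 130, 0], "twist": [0, 0, 0], "hand": 0.9},
    {"dp": [-137, 177, 0], "twist": [0, 0, 0], "hand": 0.9},
    {"dp": [-172, 223, 0], "twist": [0, 0, 0], "hand": 0.8},
  ],
)

```text
clock: 18.4
tool_pos: [0.4728, -0.1066, 0.2628]
eef_rot: [0.979, 0.203, -0.001, -0.0]
contact_force: [0.9, -1.0, -0.2]
opening: 0.904
finger_force: 0.0
```

Request:
step_arm(
  motion=[
    {"dp": [-20, 26, 10], "twist": [0, 0, 0], "hand": 0.8},
    {"dp": [-27, 36, 50], "twist": [0, 0, 0], "hand": 0.8},
    {"dp": [-27, 36, 95], "twist": [0, 0, 0], "hand": 0.8},
    {"dp": [-27, 36, 140], "twist": [0, 0, 0], "hand": 0.8},
    {"dp": [-27, 36, 140], "twist": [0, 0, 0], "hand": 0.8},
  ],
)

```text
clock: 19.02
tool_pos: [0.4608, -0.1478, 0.1209]
eef_rot: [0.979, 0.203, -0.004, -0.002]
contact_force: [-0.2, -0.5, 0.3]
opening: 0.903
finger_force: 0.0
```

Run:
```python
from look import *
d=snap('scene');P=cloud(d);print(cupfit(P,'c'),cupfit(P,'d'))
try: print(cupfit(P,'b'))
except Exception: print('b hidden')
print(tool([.4637,-.1485,.0765]),r.get_state()['tool_pos'])
```

```text
(array([ 0.5994, -0.2839]), 131, np.float64(1.0), np.float64(0.0657)) (array([ 0.4647, -0.2858]), 91, np.float64(0.9), np.float64(0.0651))
(array([ 0.4623, -0.1491]), 86, np.float64(1.0), np.float64(0.0662))
[ 1.2  1.1 46.3] [ 0.46236132 -0.14804414  0.1228277 ]
```

Request:
step_arm(
  motion=[
    {"dp": [1, 1, 30], "twist": [0, 0, 0], "hand": 0.8},
    {"dp": [1, 1, 47], "twist": [0, 0, 0], "hand": 0.8},
    {"dp": [1, 1, 47], "twist": [0, 0, 0], "hand": 0.8},
    {"dp": [1, 1, 47], "twist": [0, 0, 0], "hand": 0.8},
    {"dp": [1, 1, 47], "twist": [0, 0, 0], "hand": 0.2},
  ],
)

```text
clock: 19.7
tool_pos: [0.4657, -0.1494, 0.0783]
eef_rot: [0.979, 0.202, 0.001, 0.0]
contact_force: [-0.2, -0.1, 0.2]
opening: 0.812
finger_force: 0.0
```

Request:
step_arm(
  motion=[
    {"dp": [0, 0, 0], "twist": [0, 0, 0], "hand": 0.2},
    {"dp": [0, 0, 0], "twist": [0, 0, 0], "hand": 0.2},
    {"dp": [0, 0, 0], "twist": [0, 0, 0], "hand": 0.2},
  ],
  force=15,
)

```text
clock: 20.08
tool_pos: [0.4654, -0.1491, 0.0777]
eef_rot: [0.979, 0.203, 0.0, 0.0]
contact_force: [0.4, -0.1, 6.7]
opening: 0.672
finger_force: 15.0
```

Request:
step_arm(
  motion=[
    {"dp": [0, 0, -15], "twist": [0, 0, 0], "hand": 0.2},
    {"dp": [0, 0, -50], "twist": [0, 0, 0], "hand": 0.2},
    {"dp": [0, 0, -100], "twist": [0, 0, 0], "hand": 0.2},
    {"dp": [0, 0, -150], "twist": [0, 0, 0], "hand": 0.2},
    {"dp": [0, 0, -190], "twist": [0, 0, 0], "hand": 0.2},
  ],
  force=20,
)

```text
clock: 20.7
tool_pos: [0.4649, -0.1491, 0.269]
eef_rot: [0.979, 0.202, 0.0, 0.0]
contact_force: [0.0, -1.1, -1.6]
opening: 0.666
finger_force: 20.0
```

Request:
step_arm(
  motion=[
    {"dp": [30, -38, 0], "twist": [0, 0, 0], "hand": 0.2},
    {"dp": [65, -84, 0], "twist": [0, 0, 0], "hand": 0.2},
    {"dp": [101, -130, 0], "twist": [0, 0, 0], "hand": 0.2},
    {"dp": [137, -177, 0], "twist": [0, 0, 0], "hand": 0.2},
    {"dp": [172, -223, 0], "twist": [0, 0, 0], "hand": 0.2},
  ],
)

```text
clock: 21.32
tool_pos: [0.5345, 0.1254, 0.2669]
eef_rot: [0.979, 0.202, -0.0, 0.0]
contact_force: [1.1, -0.6, -1.4]
opening: 0.665
finger_force: 20.0
```

Request:
step_arm(
  motion=[
    {"dp": [20, -25, 0], "twist": [0, 0, 0], "hand": 0.2},
    {"dp": [27, -37, 30], "twist": [0, 0, 0], "hand": 0.2},
    {"dp": [27, -37, 70], "twist": [0, 0, 0], "hand": 0.2},
    {"dp": [27, -37, 100], "twist": [0, 0, 0], "hand": 0.2},
    {"dp": [27, -37, 100], "twist": [0, 0, 0], "hand": 0.2},
  ],
)

```text
clock: 21.95
tool_pos: [0.5428, 0.1676, 0.165]
eef_rot: [0.979, 0.203, -0.003, 0.001]
contact_force: [0.2, 1.1, -0.6]
opening: 0.667
finger_force: 20.0
```

Request:
step_arm(
  motion=[
    {"dp": [0, 0, 0], "twist": [0, 0, 0], "hand": 0.2},
    {"dp": [0, 0, 0], "twist": [0, 0, 0], "hand": 0.2},
  ],
)

```text
clock: 22.2
tool_pos: [0.5455, 0.1688, 0.1686]
eef_rot: [0.979, 0.202, 0.001, -0.0]
contact_force: [-0.8, -0.3, -0.8]
opening: 0.669
finger_force: 20.0
```

Run:
```python
from look import *
print(tool([.5445,.1686,.0875]),r.get_state()['tool_pos'],r.get_state()['opening'])
```

```text
[-1.2 -0.2 81.1] [0.5455128  0.16880805 0.16856511] 0.6692111237535595
```

Request:
step_arm(
  motion=[
    {"dp": [-1, 0, 20], "twist": [0, 0, 0], "hand": 0.2},
    {"dp": [-1, 0, 45], "twist": [0, 0, 0], "hand": 0.2},
    {"dp": [-1, 0, 65], "twist": [0, 0, 0], "hand": 0.2},
    {"dp": [-1, 0, 74], "twist": [0, 0, 0], "hand": 0.2},
    {"dp": [-1, 0, 74], "twist": [0, 0, 0], "hand": 0.2},
  ],
)

```text
clock: 22.82
tool_pos: [0.544, 0.1682, 0.0934]
eef_rot: [0.979, 0.202, 0.0, 0.0]
contact_force: [-0.2, 0.9, -1.3]
opening: 0.666
finger_force: 20.0
```

Request:
step_arm(
  motion=[
    {"dp": [0, 0, 4], "twist": [0, 0, 0], "hand": 0.2},
    {"dp": [0, 0, 7], "twist": [0, 0, 0], "hand": 0.2},
    {"dp": [0, 0, 7], "twist": [0, 0, 0], "hand": 0.2},
  ],
)

```text
clock: 23.2
tool_pos: [0.5442, 0.1682, 0.0868]
eef_rot: [0.979, 0.202, 0.001, 0.0]
contact_force: [-0.3, -0.8, 3.3]
opening: 0.662
finger_force: 20.0
```

Request:
step_arm(
  motion=[
    {"dp": [0, 0, 0], "twist": [0, 0, 0], "hand": 0.5},
    {"dp": [0, 0, 0], "twist": [0, 0, 0], "hand": 0.6},
    {"dp": [0, 0, -5], "twist": [0, 0, 0], "hand": 0.6},
    {"dp": [0, 0, -30], "twist": [0, 0, 0], "hand": 0.6},
    {"dp": [0, 0, -70], "twist": [0, 0, 0], "hand": 0.6},
  ],
)

```text
clock: 23.82
tool_pos: [0.5429, 0.1678, 0.1561]
eef_rot: [0.979, 0.203, -0.001, 0.0]
contact_force: [0.4, -1.1, -0.4]
opening: 0.801
finger_force: 0.0
```

Request:
step_arm(
  motion=[
    {"dp": [0, 0, -45], "twist": [0, 0, 0], "hand": 0.6},
    {"dp": [0, 0, -85], "twist": [0, 0, 0], "hand": 0.6},
    {"dp": [0, 0, -110], "twist": [0, 0, 0], "hand": 0.6},
    {"dp": [0, 0, -110], "twist": [0, 0, 0], "hand": 0.6},
    {"dp": [0, 0, -110], "twist": [0, 0, 0], "hand": 0.6},
  ],
)

```text
clock: 24.45
tool_pos: [0.5431, 0.1677, 0.2652]
eef_rot: [0.979, 0.203, -0.001, 0.0]
contact_force: [0.1, -0.4, -0.6]
opening: 0.802
finger_force: 0.0
```

Run:
```python
from look import *
d=snap('wrist');P=cloud(d);print(r.get_state()['tool_pos'],ring(P,'a',(.5435,.1685),.008),ring(P,'b',(.5435,.1685),.023))
d=snap('scene');P=cloud(d)
for n in 'cd': print(n,cupfit(P,n))
print(tool([.5993,-.2827,.27]))
```

```text
[0.5429455  0.16769915 0.26482501] (array([0.5426, 0.1678]), np.int64(326)) (array([0.5423, 0.1677]), np.int64(417))
c (array([ 0.5992, -0.2836]), 125, np.float64(1.0), np.float64(0.0659))
d (array([ 0.4645, -0.2857]), 96, np.float64(1.0), np.float64(0.0644))
[-127.   435.8   -4.9]
```

Request:
step_arm(
  motion=[
    {"dp": [-11, 40, 0], "twist": [0, 0, 0], "hand": 0.6},
    {"dp": [-27, 94, 0], "twist": [0, 0, 0], "hand": 0.6},
    {"dp": [-43, 148, 0], "twist": [0, 0, 0], "hand": 0.6},
    {"dp": [-59, 202, 0], "twist": [0, 0, 0], "hand": 0.6},
    {"dp": [-75, 256, 0], "twist": [0, 0, 0], "hand": 0.6},
  ],
)

```text
clock: 25.18
tool_pos: [0.576, -0.0984, 0.2649]
eef_rot: [0.979, 0.203, -0.001, -0.0]
contact_force: [0.6, 0.0, 0.1]
opening: 0.801
finger_force: 0.0
```

Request:
step_arm(
  motion=[
    {"dp": [-15, 54, 0], "twist": [0, 0, 0], "hand": 0.6},
    {"dp": [-31, 108, 10], "twist": [0, 0, 0], "hand": 0.6},
    {"dp": [-44, 150, 40], "twist": [0, 0, 0], "hand": 0.6},
    {"dp": [-52, 180, 80], "twist": [0, 0, 0], "hand": 0.6},
    {"dp": [-52, 180, 110], "twist": [0, 0, 0], "hand": 0.6},
  ],
)

```text
clock: 25.8
tool_pos: [0.598, -0.2865, 0.1525]
eef_rot: [0.98, 0.2, -0.002, 0.0]
contact_force: [-1.0, 0.1, 0.2]
opening: 0.801
finger_force: 0.0
```

Request:
step_arm(
  motion=[
    {"dp": [0, 0, 10], "twist": [0, 0, 0], "hand": 0.6},
    {"dp": [0, 0, 10], "twist": [0, 0, 0], "hand": 0.6},
  ],
)

```text
clock: 26.05
tool_pos: [0.5999, -0.2815, 0.1455]
eef_rot: [0.979, 0.203, -0.001, -0.001]
contact_force: [0.9, -0.2, -0.1]
opening: 0.803
finger_force: 0.0
```

Run:
```python
from look import *
d=snap('scene');P=cloud(d)
for n in 'cd':
    try: print(n,cupfit(P,n))
    except Exception: print(n,'hidden')
d=snap('wrist');P=cloud(d)
try: print(ring(P,'c',(.5993,-.2827),.014))
except Exception as e:print(e)
print(tool([.5993,-.2827,.0755]),r.get_state()['tool_pos'])
```

```text
c (array([ 0.599 , -0.2837]), 59, np.float64(0.9), np.float64(0.0651))
d (array([ 0.4646, -0.2857]), 90, np.float64(1.0), np.float64(0.0647))
(array([ 0.6002, -0.2833]), np.int64(689))
[-2.  -0.1 71.8] [ 0.60102921 -0.28192242  0.14728643]
```

Request:
step_arm(
  motion=[
    {"dp": [-2, 0, 30], "twist": [0, 0, 0], "hand": 0.6},
    {"dp": [-2, 0, 60], "twist": [0, 0, 0], "hand": 0.6},
    {"dp": [-2, 0, 71], "twist": [0, 0, 0], "hand": 0.6},
    {"dp": [-2, 0, 71], "twist": [0, 0, 0], "hand": 0.6},
    {"dp": [-2, 0, 71], "twist": [0, 0, 0], "hand": 0.6},
  ],
)

```text
clock: 26.78
tool_pos: [0.5994, -0.2835, 0.0767]
eef_rot: [0.979, 0.203, 0.001, 0.001]
contact_force: [1.2, 0.4, 0.3]
opening: 0.801
finger_force: 0.0
```

Request:
step_arm(
  motion=[
    {"dp": [0, 0, 0], "twist": [0, 0, 0], "hand": -0.1},
    {"dp": [0, 0, 0], "twist": [0, 0, 0], "hand": -0.1},
    {"dp": [0, 0, 0], "twist": [0, 0, 0], "hand": -0.1},
    {"dp": [0, 0, 0], "twist": [0, 0, 0], "hand": -0.1},
  ],
  force=15,
)

```text
clock: 27.28
tool_pos: [0.5986, -0.2835, 0.0757]
eef_rot: [0.979, 0.202, 0.0, 0.0]
contact_force: [-0.5, -0.2, 3.6]
opening: 0.544
finger_force: 15.0
```

Request:
step_arm(
  motion=[
    {"dp": [0, 0, -15], "twist": [0, 0, 0], "hand": -0.1},
    {"dp": [0, 0, -50], "twist": [0, 0, 0], "hand": -0.1},
    {"dp": [0, 0, -100], "twist": [0, 0, 0], "hand": -0.1},
    {"dp": [0, 0, -150], "twist": [0, 0, 0], "hand": -0.1},
    {"dp": [0, 0, -190], "twist": [0, 0, 0], "hand": -0.1},
  ],
  force=20,
)

```text
clock: 27.9
tool_pos: [0.5983, -0.2831, 0.268]
eef_rot: [0.979, 0.203, 0.001, 0.0]
contact_force: [-0.1, 0.8, -0.9]
opening: 0.534
finger_force: 20.0
```

Request:
step_arm(
  motion=[
    {"dp": [11, -40, 0], "twist": [0, 0, 0], "hand": -0.1},
    {"dp": [27, -94, 0], "twist": [0, 0, 0], "hand": -0.1},
    {"dp": [43, -148, 0], "twist": [0, 0, 0], "hand": -0.1},
    {"dp": [59, -202, 0], "twist": [0, 0, 0], "hand": -0.1},
    {"dp": [75, -256, 0], "twist": [0, 0, 0], "hand": -0.1},
  ],
)

```text
clock: 28.52
tool_pos: [0.5649, -0.0167, 0.2658]
eef_rot: [0.979, 0.203, 0.0, 0.0]
contact_force: [0.7, -0.0, -0.9]
opening: 0.538
finger_force: 20.0
```

Request:
step_arm(
  motion=[
    {"dp": [15, -54, 0], "twist": [0, 0, 0], "hand": -0.1},
    {"dp": [31, -108, 0], "twist": [0, 0, 0], "hand": -0.1},
    {"dp": [45, -155, 10], "twist": [0, 0, 0], "hand": -0.1},
    {"dp": [52, -180, 50], "twist": [0, 0, 0], "hand": -0.1},
    {"dp": [52, -180, 80], "twist": [0, 0, 0], "hand": -0.1},
  ],
)

```text
clock: 29.15
tool_pos: [0.5408, 0.171, 0.1848]
eef_rot: [0.979, 0.205, 0.0, -0.001]
contact_force: [0.1, -0.8, -0.9]
opening: 0.536
finger_force: 20.0
```

Request:
step_arm(
  motion=[
    {"dp": [0, 0, 0], "twist": [0, 0, 0], "hand": -0.1},
    {"dp": [0, 0, 0], "twist": [0, 0, 0], "hand": -0.1},
    {"dp": [0, 0, 0], "twist": [0, 0, 0], "hand": -0.1},
  ],
)

```text
clock: 29.52
tool_pos: [0.5429, 0.1672, 0.1866]
eef_rot: [0.979, 0.202, 0.001, -0.0]
contact_force: [0.3, 1.1, -1.0]
opening: 0.533
finger_force: 20.0
```

Run:
```python
from look import *
print(tool([.5418,.1676,.1]),r.get_state()['tool_pos'],r.get_state()['opening'])
d=snap('wrist');P=cloud(d);z=r.get_state()['tool_pos'][2]-.0617
print('held c',ring(P,'c',(.542,.1676),z),'nest b',ring(P,'b',(.5425,.168),.023),'a',ring(P,'a',(.5425,.168),.008))
```

```text
[-1.1 -0.8 86.6] [0.54287795 0.16716707 0.18664435] 0.532552956835408
held c (array([0.5446, 0.168 ]), np.int64(1708)) nest b (array([0.5421, 0.1676]), np.int64(432)) a (array([0.5428, 0.1678]), np.int64(480))
```

Request:
step_arm(
  motion=[
    {"dp": [-2, 0, 20], "twist": [0, 0, 0], "hand": -0.1},
    {"dp": [-2, 0, 45], "twist": [0, 0, 0], "hand": -0.1},
    {"dp": [-2, 0, 70], "twist": [0, 0, 0], "hand": -0.1},
    {"dp": [-2, 0, 80], "twist": [0, 0, 0], "hand": -0.1},
    {"dp": [-2, 0, 80], "twist": [0, 0, 0], "hand": -0.1},
  ],
)

```text
clock: 30.2
tool_pos: [0.5402, 0.1665, 0.1052]
eef_rot: [0.979, 0.202, -0.0, 0.0]
contact_force: [0.5, -0.1, 0.0]
opening: 0.533
finger_force: 20.0
```

Request:
step_arm(
  motion=[
    {"dp": [0, 0, 4], "twist": [0, 0, 0], "hand": -0.1},
    {"dp": [0, 0, 7], "twist": [0, 0, 0], "hand": -0.1},
    {"dp": [0, 0, 7], "twist": [0, 0, 0], "hand": -0.1},
  ],
)

```text
clock: 30.58
tool_pos: [0.5407, 0.1668, 0.0996]
eef_rot: [0.979, 0.202, 0.001, 0.0]
contact_force: [-0.9, -0.1, 7.8]
opening: 0.535
finger_force: 20.0
```

Cup c is seated at the expected height. Release it and go for d.

Request:
step_arm(
  motion=[
    {"dp": [0, 0, 0], "twist": [0, 0, 0], "hand": 0.25},
    {"dp": [0, 0, 0], "twist": [0, 0, 0], "hand": 0.3},
    {"dp": [0, 0, -5], "twist": [0, 0, 0], "hand": 0.3},
    {"dp": [0, 0, -30], "twist": [0, 0, 0], "hand": 0.3},
    {"dp": [0, 0, -70], "twist": [0, 0, 0], "hand": 0.3},
  ],
)

```text
clock: 31.2
tool_pos: [0.5393, 0.1662, 0.1681]
eef_rot: [0.979, 0.203, -0.001, 0.0]
contact_force: [1.4, 0.1, -0.1]
opening: 0.654
finger_force: 0.0
```

Request:
step_arm(
  motion=[
    {"dp": [0, 0, -45], "twist": [0, 0, 0], "hand": 0.3},
    {"dp": [0, 0, -85], "twist": [0, 0, 0], "hand": 0.3},
    {"dp": [0, 0, -100], "twist": [0, 0, 0], "hand": 0.3},
    {"dp": [0, 0, -100], "twist": [0, 0, 0], "hand": 0.3},
  ],
)

```text
clock: 31.7
tool_pos: [0.5403, 0.1665, 0.2684]
eef_rot: [0.979, 0.202, 0.001, 0.0]
contact_force: [0.0, -0.5, -1.0]
opening: 0.65
finger_force: 0.0
```

Run:
```python
from look import *
d=snap('wrist');P=cloud(d);print(r.get_state()['tool_pos'])
for n,b in zip('abc',(.008,.023,.038)): print(ring(P,n,(.5425,.1678),b))
d=snap('scene');P=cloud(d)
for n in 'd': print(n,cupfit(P,n))
print(tool([.4659,-.2847,.27]))
```

```text
[0.53962425 0.16617085 0.26728873]
(array([0.5426, 0.1678]), np.int64(327))
(array([0.5418, 0.1675]), np.int64(297))
(array([0.5416, 0.1674]), np.int64(357))
d (array([ 0.4645, -0.2858]), 92, np.float64(1.0), np.float64(0.0644))
[-246.1  384.7   -2.6]
```

Request:
step_arm(
  motion=[
    {"dp": [-24, 37, 0], "twist": [0, 0, 0], "hand": 0.3},
    {"dp": [-54, 84, 0], "twist": [0, 0, 0], "hand": 0.3},
    {"dp": [-84, 131, 0], "twist": [0, 0, 0], "hand": 0.3},
    {"dp": [-114, 178, 0], "twist": [0, 0, 0], "hand": 0.3},
    {"dp": [-144, 225, 0], "twist": [0, 0, 0], "hand": 0.3},
  ],
)

```text
clock: 32.42
tool_pos: [0.4958, -0.0988, 0.2664]
eef_rot: [0.979, 0.203, -0.002, -0.001]
contact_force: [1.0, -0.2, -0.2]
opening: 0.651
finger_force: 0.0
```

Request:
step_arm(
  motion=[
    {"dp": [-30, 47, 0], "twist": [0, 0, 0], "hand": 0.3},
    {"dp": [-60, 94, 10], "twist": [0, 0, 0], "hand": 0.3},
    {"dp": [-85, 133, 40], "twist": [0, 0, 0], "hand": 0.3},
    {"dp": [-102, 160, 80], "twist": [0, 0, 0], "hand": 0.3},
    {"dp": [-102, 160, 110], "twist": [0, 0, 0], "hand": 0.3},
  ],
)

```text
clock: 33.05
tool_pos: [0.464, -0.2875, 0.1546]
eef_rot: [0.98, 0.2, -0.002, -0.001]
contact_force: [0.8, 0.6, 1.0]
opening: 0.652
finger_force: 0.0
```

Request:
step_arm(
  motion=[
    {"dp": [0, 0, 10], "twist": [0, 0, 0], "hand": 0.3},
    {"dp": [0, 0, 10], "twist": [0, 0, 0], "hand": 0.3},
    {"dp": [0, 0, 10], "twist": [0, 0, 0], "hand": 0.3},
  ],
)

```text
clock: 33.42
tool_pos: [0.4678, -0.284, 0.149]
eef_rot: [0.979, 0.203, 0.001, 0.0]
contact_force: [0.3, 0.2, 0.1]
opening: 0.649
finger_force: 0.0
```

Run:
```python
from look import *
d=snap('wrist');P=cloud(d)
try: print(ring(P,'d',(.4659,-.2847),.014))
except Exception as e:print(e)
print(tool([.4659,-.2847,.0745]),r.get_state()['tool_pos'])
```

```text
(array([ 0.4651, -0.2853]), np.int64(529))
[-2.1 -0.4 74.7] [ 0.46780516 -0.28420333  0.14917994]
```

Request:
step_arm(
  motion=[
    {"dp": [-2, 0, 30], "twist": [0, 0, 0], "hand": 0.3},
    {"dp": [-2, 0, 60], "twist": [0, 0, 0], "hand": 0.3},
    {"dp": [-2, 0, 74], "twist": [0, 0, 0], "hand": 0.3},
    {"dp": [-2, 0, 74], "twist": [0, 0, 0], "hand": 0.3},
    {"dp": [-2, 0, 74], "twist": [0, 0, 0], "hand": 0.3},
  ],
)

```text
clock: 34.1
tool_pos: [0.4659, -0.2855, 0.0752]
eef_rot: [0.979, 0.203, 0.001, 0.001]
contact_force: [0.0, -0.5, -0.2]
opening: 0.651
finger_force: 0.0
```

Request:
step_arm(
  motion=[
    {"dp": [0, 0, 0], "twist": [0, 0, 0], "hand": -0.3},
    {"dp": [0, 0, 0], "twist": [0, 0, 0], "hand": -0.3},
    {"dp": [0, 0, 0], "twist": [0, 0, 0], "hand": -0.3},
    {"dp": [0, 0, 0], "twist": [0, 0, 0], "hand": -0.3},
  ],
  force=15,
)

```text
clock: 34.6
tool_pos: [0.4654, -0.2855, 0.0746]
eef_rot: [0.979, 0.202, 0.0, 0.0]
contact_force: [-0.3, -0.2, 5.7]
opening: 0.416
finger_force: 15.0
```

Request:
step_arm(
  motion=[
    {"dp": [0, 0, -15], "twist": [0, 0, 0], "hand": -0.3},
    {"dp": [0, 0, -50], "twist": [0, 0, 0], "hand": -0.3},
    {"dp": [0, 0, -100], "twist": [0, 0, 0], "hand": -0.3},
    {"dp": [0, 0, -150], "twist": [0, 0, 0], "hand": -0.3},
    {"dp": [0, 0, -190], "twist": [0, 0, 0], "hand": -0.3},
  ],
  force=20,
)

```text
clock: 35.22
tool_pos: [0.4649, -0.2851, 0.2668]
eef_rot: [0.979, 0.203, 0.0, 0.0]
contact_force: [-0.6, -0.4, -1.2]
opening: 0.409
finger_force: 20.0
```

Request:
step_arm(
  motion=[
    {"dp": [24, -37, 0], "twist": [0, 0, 0], "hand": -0.3},
    {"dp": [54, -84, 0], "twist": [0, 0, 0], "hand": -0.3},
    {"dp": [84, -131, 0], "twist": [0, 0, 0], "hand": -0.3},
    {"dp": [114, -178, 0], "twist": [0, 0, 0], "hand": -0.3},
    {"dp": [144, -225, 0], "twist": [0, 0, 0], "hand": -0.3},
  ],
)

```text
clock: 35.85
tool_pos: [0.5077, -0.0199, 0.2647]
eef_rot: [0.979, 0.202, -0.0, 0.0]
contact_force: [1.4, -0.4, -1.3]
opening: 0.415
finger_force: 20.0
```

Request:
step_arm(
  motion=[
    {"dp": [30, -47, 0], "twist": [0, 0, 0], "hand": -0.3},
    {"dp": [60, -94, 0], "twist": [0, 0, 0], "hand": -0.3},
    {"dp": [90, -137, 10], "twist": [0, 0, 0], "hand": -0.3},
    {"dp": [106, -160, 40], "twist": [0, 0, 0], "hand": -0.3},
    {"dp": [106, -160, 65], "twist": [0, 0, 0], "hand": -0.3},
  ],
)

```text
clock: 36.48
tool_pos: [0.5414, 0.1711, 0.1989]
eef_rot: [0.979, 0.205, 0.0, -0.001]
contact_force: [-0.4, -0.3, -1.4]
opening: 0.411
finger_force: 20.0
```

Request:
step_arm(
  motion=[
    {"dp": [0, 0, 0], "twist": [0, 0, 0], "hand": -0.3},
    {"dp": [0, 0, 0], "twist": [0, 0, 0], "hand": -0.3},
    {"dp": [0, 0, 0], "twist": [0, 0, 0], "hand": -0.3},
  ],
)

```text
clock: 36.85
tool_pos: [0.5426, 0.167, 0.2004]
eef_rot: [0.979, 0.202, 0.001, -0.0]
contact_force: [-0.2, -0.6, -0.7]
opening: 0.413
finger_force: 20.0
```

Run:
```python
from look import *
print(tool([.5416,.1674,.1136]),r.get_state()['tool_pos'],r.get_state()['opening'])
d=snap('wrist');P=cloud(d);z=r.get_state()['tool_pos'][2]-.0606
print('held d',ring(P,'d',(.542,.1676),z),'nest c',ring(P,'c',(.5416,.1675),.038),'b',ring(P,'b',(.542,.1675),.023))
```

```text
[-0.9 -0.8 86.8] [0.54258078 0.16701608 0.20044147] 0.4126820025464394
held d (array([0.5429, 0.1674]), np.int64(1238)) nest c (array([0.5415, 0.1674]), np.int64(396)) b (array([0.542 , 0.1676]), np.int64(419))
```

Held d is 1.3 mm ahead of the nest centre, so I'll shift by −1.

Request:
step_arm(
  motion=[
    {"dp": [-1, 0, 20], "twist": [0, 0, 0], "hand": -0.3},
    {"dp": [-1, 0, 45], "twist": [0, 0, 0], "hand": -0.3},
    {"dp": [-1, 0, 70], "twist": [0, 0, 0], "hand": -0.3},
    {"dp": [-1, 0, 80], "twist": [0, 0, 0], "hand": -0.3},
    {"dp": [-1, 0, 80], "twist": [0, 0, 0], "hand": -0.3},
  ],
)

```text
clock: 37.52
tool_pos: [0.5411, 0.1669, 0.1192]
eef_rot: [0.979, 0.202, -0.0, 0.0]
contact_force: [-0.4, -0.4, -0.6]
opening: 0.411
finger_force: 20.0
```

Request:
step_arm(
  motion=[
    {"dp": [0, 0, 4], "twist": [0, 0, 0], "hand": -0.3},
    {"dp": [0, 0, 7], "twist": [0, 0, 0], "hand": -0.3},
    {"dp": [0, 0, 7], "twist": [0, 0, 0], "hand": -0.3},
  ],
)

```text
clock: 37.9
tool_pos: [0.5416, 0.1672, 0.1136]
eef_rot: [0.979, 0.202, 0.001, 0.0]
contact_force: [-0.8, -0.5, 8.4]
opening: 0.412
finger_force: 20.0
```

Request:
step_arm(
  motion=[
    {"dp": [0, 0, 0], "twist": [0, 0, 0], "hand": 0},
    {"dp": [0, 0, 0], "twist": [0, 0, 0], "hand": 0.1},
    {"dp": [0, 0, -5], "twist": [0, 0, 0], "hand": 0.1},
    {"dp": [0, 0, -30], "twist": [0, 0, 0], "hand": 0.1},
    {"dp": [0, 0, -70], "twist": [0, 0, 0], "hand": 0.3},
  ],
)

```text
clock: 38.52
tool_pos: [0.5402, 0.1666, 0.1821]
eef_rot: [0.979, 0.203, -0.001, 0.0]
contact_force: [0.4, -0.3, -0.2]
opening: 0.638
finger_force: 0.0
```

Request:
step_arm(
  motion=[
    {"dp": [0, 0, -45], "twist": [0, 0, 0], "hand": 0.5},
    {"dp": [0, 0, -95], "twist": [0, 0, 0], "hand": 0.5},
    {"dp": [0, 0, -130], "twist": [0, 0, 0], "hand": 0.5},
    {"dp": [0, 0, -130], "twist": [0, 0, 0], "hand": 0.5},
  ],
)

```text
clock: 39.02
tool_pos: [0.5423, 0.1677, 0.3151]
eef_rot: [0.979, 0.202, 0.003, -0.001]
contact_force: [0.9, 0.4, 0.3]
opening: 0.751
finger_force: 0.0
```

Run:
```python
from look import *
d=snap('wrist');save(d,'w6');P=cloud(d);print(r.get_state()['tool_pos'])
for n,b in zip('abcd',(.008,.023,.038,.053)): print(ring(P,n,(.542,.1675),b))
# handle with lid open
a=np.radians(23.4);q=P.reshape(-1,3);L=(q[:,:2]-[.5635,.1775])@np.array([[np.cos(a),-np.sin(a)],[np.sin(a),np.cos(a)]])
e=snap('scene');Ps=cloud(e);rgb=e['pixels'].astype(int)
for nm,PP,rg in(('s',Ps,rgb),('w',P,d['pixels'].astype(int))):
    m=(rg[...,0]>120)&(rg[...,1]<60)&(rg[...,2]<60); x=PP[m]; l=(x[:,:2]-[.5635,.1775])@np.array([[np.cos(a),-np.sin(a)],[np.sin(a),np.cos(a)]])
    k=(np.abs(l[:,1]-.045)<.04)&(l[:,0]>.08)&(l[:,0]<.17)&(x[:,2]>.15)
    if k.any():print(nm,k.sum(),np.percentile(np.c_[l,x[:,2]][k],[5,50,95],axis=0).round(3).tolist())
```

```text
[0.54128772 0.16704117 0.31316217]
(array([0.5425, 0.1678]), np.int64(277))
(array([0.5417, 0.1675]), np.int64(246))
(array([0.5411, 0.1673]), np.int64(213))
(array([0.541 , 0.1672]), np.int64(217))
s 66 [[0.118, 0.024, 0.233], [0.123, 0.043, 0.236], [0.129, 0.066, 0.239]]
w 418 [[0.118, 0.025, 0.233], [0.119, 0.044, 0.234], [0.121, 0.065, 0.236]]
```

View pics/w6.png

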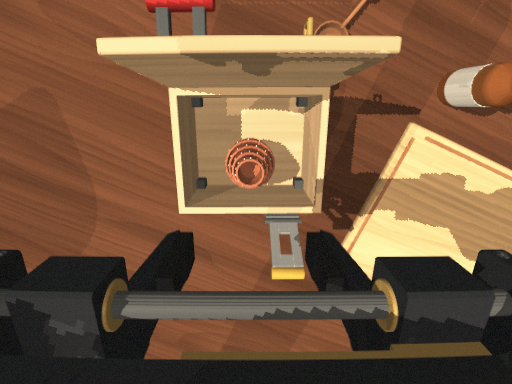

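All four cups are nested concentrically at (250,165), and the rim heights are right. Now the lid: regrip the handle at crate coordinates (0.123, 0.045, 0.230).

Request:
step_arm(
  motion=[
    {"dp": [20, -7, -30], "twist": [0, 0, 0], "hand": 0.5},
    {"dp": [60, -20, -45], "twist": [0, 0, 0], "hand": 0.5},
    {"dp": [105, -34, -45], "twist": [0, 0, 0], "hand": 0.5},
    {"dp": [148, -46, -45], "twist": [0, 0, 0], "hand": 0.5},
    {"dp": [148, -46, -45], "twist": [0, 0, 0], "hand": 0.5},
  ],
)

```text
clock: 39.75
tool_pos: [0.6587, 0.27, 0.3531]
eef_rot: [0.979, 0.204, -0.002, -0.0]
contact_force: [-1.1, -0.1, -0.4]
opening: 0.749
finger_force: 0.0
```

Request:
step_arm(
  motion=[
    {"dp": [0, 0, 0], "twist": [0, 0, 0], "hand": 0.5},
    {"dp": [0, 0, 0], "twist": [0, 0, 0], "hand": 0.5},
  ],
)

```text
clock: 40.0
tool_pos: [0.658, 0.2666, 0.357]
eef_rot: [0.979, 0.202, -0.001, 0.001]
contact_force: [0.1, -0.5, -0.8]
opening: 0.748
finger_force: 0.0
```

Run:
```python
from look import *
print(tool([.6586,.2676,.236]),r.get_state()['tool_pos'])
```

```text
[  1.1  -0.8 121. ] [0.65795629 0.26662594 0.35700722]
```

Request:
step_arm(
  motion=[
    {"dp": [1, -1, 30], "twist": [0, 0, 0], "hand": 0.5},
    {"dp": [1, -1, 65], "twist": [0, 0, 0], "hand": 0.5},
    {"dp": [1, -1, 100], "twist": [0, 0, 0], "hand": 0.5},
    {"dp": [1, -1, 120], "twist": [0, 0, 0], "hand": 0.5},
    {"dp": [1, -1, 120], "twist": [0, 0, 0], "hand": 0.5},
  ],
)

```text
clock: 40.62
tool_pos: [0.658, 0.2676, 0.2359]
eef_rot: [0.979, 0.202, -0.002, 0.001]
contact_force: [-0.4, 0.1, 0.4]
opening: 0.749
finger_force: 0.0
```

Request:
step_arm(
  motion=[
    {"dp": [0, 0, 0], "twist": [0, 0, 0], "hand": 0.3},
    {"dp": [0, 0, 0], "twist": [0, 0, 0], "hand": -0.3},
    {"dp": [0, 0, 0], "twist": [0, 0, 0], "hand": -0.3},
    {"dp": [0, 0, 0], "twist": [0, 0, 0], "hand": -0.3},
  ],
  force=30,
)

```text
clock: 41.12
tool_pos: [0.6602, 0.2684, 0.2385]
eef_rot: [0.979, 0.202, 0.001, 0.001]
contact_force: [0.7, -2.6, 5.4]
opening: 0.493
finger_force: 30.0
```

Run:
```python
from h import *
s=r.get_state();print(s['tool_pos'],s['opening'],s['finger_force'],tool([.5022,.1993,.160]))
t0=np.pi-np.arctan2(.04,.12);rr=np.hypot(.12,.04);f0=1.64
for f in np.arange(1.52,-.05,-.12): print(round(f,2),np.round(1000*rr*np.array([np.cos(t0-f)-np.cos(t0-f0),-(np.sin(t0-f)-np.sin(t0-f0))])))
```

```text
[0.66016669 0.26838241 0.23846158] 0.4930352080442401 29.999198522418737 [-172.6    0.8   78.1]
1.52 [-14.  -5.]
1.4 [-29.  -8.]
1.28 [-44.  -9.]
1.16 [-59.  -9.]
1.04 [-74.  -7.]
0.92 [-89.  -3.]
0.8 [-103.    3.]
0.68 [-116.   10.]
0.56 [-129.   19.]
0.44 [-140.   30.]
0.32 [-150.   41.]
0.2 [-158.   54.]
0.08 [-165.   67.]
-0.04 [-170.   82.]
```

Request:
step_arm(
  motion=[
    {"dp": [-14, 0, -5], "twist": [0, 0, 0], "hand": -0.3},
    {"dp": [-29, 0, -8], "twist": [0, 0, 0], "hand": -0.3},
    {"dp": [-44, 0, -9], "twist": [0, 0, 0], "hand": -0.3},
    {"dp": [-59, 0, -9], "twist": [0, 0, 0], "hand": -0.3},
    {"dp": [-74, 0, -7], "twist": [0, 0, 0], "hand": -0.3},
  ],
)

```text
clock: 41.75
tool_pos: [0.594, 0.2395, 0.2457]
eef_rot: [0.979, 0.202, 0.004, -0.0]
contact_force: [6.0, -2.3, 0.5]
opening: 0.494
finger_force: 30.0
```

Request:
step_arm(
  motion=[
    {"dp": [-15, 0, 4], "twist": [0, 0, 0], "hand": -0.3},
    {"dp": [-29, 0, 10], "twist": [0, 0, 0], "hand": -0.3},
    {"dp": [-42, 0, 17], "twist": [0, 0, 0], "hand": -0.3},
    {"dp": [-55, 0, 26], "twist": [0, 0, 0], "hand": -0.3},
    {"dp": [-66, 0, 37], "twist": [0, 0, 0], "hand": -0.3},
  ],
)

```text
clock: 42.38
tool_pos: [0.531, 0.2121, 0.208]
eef_rot: [0.979, 0.202, 0.001, 0.001]
contact_force: [0.3, -3.8, 4.9]
opening: 0.495
finger_force: 30.0
```

Request:
step_arm(
  motion=[
    {"dp": [-10, 0, 11], "twist": [0, 0, 0], "hand": -0.3},
    {"dp": [-18, 0, 24], "twist": [0, 0, 0], "hand": -0.3},
    {"dp": [-25, 0, 37], "twist": [0, 0, 0], "hand": -0.3},
    {"dp": [-28, 0, 46], "twist": [0, 0, 0], "hand": -0.3},
    {"dp": [-28, 0, 48], "twist": [0, 0, 0], "hand": -0.3},
  ],
)

```text
clock: 43.0
tool_pos: [0.5047, 0.2006, 0.1595]
eef_rot: [0.979, 0.202, -0.001, 0.002]
contact_force: [-3.2, -6.8, 21.6]
opening: 0.489
finger_force: 30.0
```

Request:
step_arm(
  motion=[
    {"dp": [0, 0, 0], "twist": [0, 0, 0], "hand": -0.3},
    {"dp": [0, 0, 0], "twist": [0, 0, 0], "hand": -0.3},
  ],
)

```text
clock: 43.25
tool_pos: [0.5047, 0.2005, 0.1597]
eef_rot: [0.979, 0.202, -0.001, 0.002]
contact_force: [-1.4, -6.1, 9.4]
opening: 0.493
finger_force: 30.0
```

Request:
step_arm(
  motion=[
    {"dp": [0, 0, 0], "twist": [0, 0, 0], "hand": 0.4},
    {"dp": [0, 0, 0], "twist": [0, 0, 0], "hand": 0.4},
    {"dp": [0, 0, -20], "twist": [0, 0, 0], "hand": 0.4},
    {"dp": [-10, 0, -70], "twist": [0, 0, 0], "hand": 0.4},
    {"dp": [-30, 30, -120], "twist": [0, 0, 0], "hand": 0.36},
  ],
)

```text
clock: 43.88
tool_pos: [0.4886, 0.1663, 0.2803]
eef_rot: [0.979, 0.205, 0.0, -0.002]
contact_force: [1.7, -0.7, 0.7]
opening: 0.683
finger_force: 0.0
```

Request:
step_arm(
  motion=[
    {"dp": [-30, 40, -20], "twist": [0, 0, 0], "hand": 0.36},
    {"dp": [-40, 56, -30], "twist": [0, 0, 0], "hand": 0.36},
    {"dp": [-40, 56, -30], "twist": [0, 0, 0], "hand": 0.36},
    {"dp": [-40, 56, -30], "twist": [0, 0, 0], "hand": 0.36},
  ],
)

```text
clock: 44.38
tool_pos: [0.4747, 0.0974, 0.3087]
eef_rot: [0.979, 0.203, -0.0, -0.001]
contact_force: [0.2, 0.3, 0.3]
opening: 0.679
finger_force: 0.0
```

Run:
```python
from look import *
d=snap('wrist');save(d,'w7');P=cloud(d)
a=np.radians(23.4);M=np.array([[np.cos(a),-np.sin(a)],[np.sin(a),np.cos(a)]])
q=P.reshape(-1,3);L=(q[:,:2]-[.5635,.1775])@M
m=(np.abs(L[:,1]-.02)<.05)&(np.abs(q[:,2]-.122)<.02)
for x0 in(-.07,-.02,.03,.065):
    k=m&(np.abs(L[:,0]-x0)<.006);print(x0,k.sum(),np.median(q[k][:,2]).round(4))
k=(np.abs(L[:,1]+.04)<.016)&(L[:,0]<-.095)&(L[:,0]>-.13)&(q[:,2]>.165);print('tab',k.sum(),np.percentile(np.c_[L,q[:,2]][k],[2,50,98],axis=0).round(4).tolist())
c=lambda x,y,z:[.5635+x*np.cos(a)-y*np.sin(a),.1775+x*np.sin(a)+y*np.cos(a),z]
print(r.get_state()['tool_pos'],tool(c(-.113,-.042,.196)))
```

```text
-0.07 840 0.1221
-0.02 1123 0.1221
0.03 1290 0.1221
0.065 696 0.1224
tab 1602 [[-0.1184, -0.0554, 0.1672], [-0.1002, -0.0401, 0.1896], [-0.095, -0.0246, 0.3785]]
[0.47464718 0.09754673 0.30854835] [  0.3   4.1 112.5]
```

View pics/w7.png

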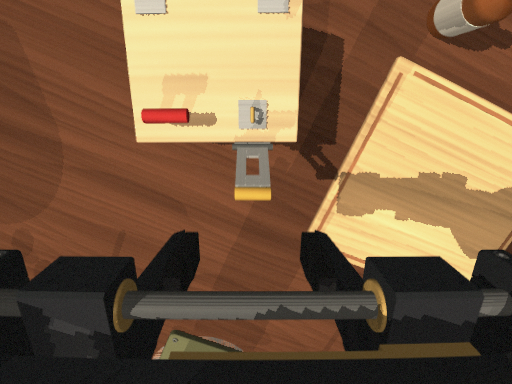

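The lid is fully shut and flat at z=0.122. The hasp is still folded back, with its tab at (252,193). Regripping it.

Request:
step_arm(
  motion=[
    {"dp": [-2, 3, 30], "twist": [0, 0, 0], "hand": 0.36},
    {"dp": [-2, 3, 70], "twist": [0, 0, 0], "hand": 0.36},
    {"dp": [-2, 3, 100], "twist": [0, 0, 0], "hand": 0.36},
    {"dp": [-2, 3, 112], "twist": [0, 0, 0], "hand": 0.36},
    {"dp": [-2, 3, 112], "twist": [0, 0, 0], "hand": 0.36},
  ],
)

```text
clock: 45.05
tool_pos: [0.4739, 0.0932, 0.1966]
eef_rot: [0.979, 0.203, -0.001, -0.0]
contact_force: [-0.2, -0.2, -0.5]
opening: 0.68
finger_force: 0.0
```

Request:
step_arm(
  motion=[
    {"dp": [0, 0, 0], "twist": [0, 0, 0], "hand": 0.2},
    {"dp": [0, 0, 0], "twist": [0, 0, 0], "hand": -0.6},
    {"dp": [0, 0, 0], "twist": [0, 0, 0], "hand": -0.6},
    {"dp": [0, 0, 0], "twist": [0, 0, 0], "hand": -0.6},
  ],
  force=15,
)

```text
clock: 45.55
tool_pos: [0.4737, 0.094, 0.1977]
eef_rot: [0.979, 0.203, 0.0, -0.001]
contact_force: [-2.8, 4.3, 3.3]
opening: 0.381
finger_force: 15.0
```

Run:
```python
from h import *
s=r.get_state();print(s['tool_pos'],s['opening'],s['finger_force'],tool([.5693,.1358,.1475]))
for f in (1.8,1.6,1.4,1.2,1.,.8,.6,.4,.2,.0): print(f,np.round(66*np.array([np.cos(f+.09)-np.cos(2.14),-(np.sin(f+.09)-np.sin(2.14))])))
```

```text
[0.47371915 0.09398445 0.19768459] 0.3814902465387592 15.000389367341995 [104.3  -0.2  50.3]
1.8 [15. -7.]
1.6 [ 28. -10.]
1.4 [ 41. -10.]
1.2 [54. -8.]
1.0 [66. -3.]
0.8 [77.  4.]
0.6 [86. 14.]
0.4 [94. 25.]
0.2 [99. 37.]
0.0 [101.  50.]
```

Request:
step_arm(
  motion=[
    {"dp": [15, 0, -7], "twist": [0, 0, 0], "hand": -0.6},
    {"dp": [28, 0, -10], "twist": [0, 0, 0], "hand": -0.6},
    {"dp": [41, 0, -10], "twist": [0, 0, 0], "hand": -0.6},
    {"dp": [54, 0, -8], "twist": [0, 0, 0], "hand": -0.6},
    {"dp": [67, 0, -3], "twist": [0, 0, 0], "hand": -0.6},
  ],
)

```text
clock: 46.18
tool_pos: [0.5353, 0.1209, 0.2007]
eef_rot: [0.979, 0.203, 0.0, -0.001]
contact_force: [-3.3, 4.1, 3.0]
opening: 0.385
finger_force: 15.0
```

Request:
step_arm(
  motion=[
    {"dp": [11, 0, 7], "twist": [0, 0, 0], "hand": -0.6},
    {"dp": [20, 0, 17], "twist": [0, 0, 0], "hand": -0.6},
    {"dp": [28, 0, 28], "twist": [0, 0, 0], "hand": -0.6},
    {"dp": [33, 0, 40], "twist": [0, 0, 0], "hand": -0.6},
    {"dp": [36, 0, 50], "twist": [0, 0, 0], "hand": -0.6},
  ],
)

```text
clock: 46.8
tool_pos: [0.5693, 0.1357, 0.1503]
eef_rot: [0.979, 0.203, 0.001, -0.002]
contact_force: [-2.1, 4.0, 3.3]
opening: 0.377
finger_force: 15.0
```

Request:
step_arm(
  motion=[
    {"dp": [0, 0, 4], "twist": [0, 0, 0], "hand": -0.6},
    {"dp": [0, 0, 4], "twist": [0, 0, 0], "hand": -0.6},
  ],
)

```text
clock: 47.05
tool_pos: [0.5697, 0.1359, 0.1463]
eef_rot: [0.979, 0.203, 0.002, -0.002]
contact_force: [1.5, 5.5, 0.9]
opening: 0.385
finger_force: 15.0
```

Request:
step_arm(
  motion=[
    {"dp": [0, 0, 2], "twist": [0, 0, 0], "hand": -0.6},
    {"dp": [0, 0, 2], "twist": [0, 0, 0], "hand": -0.6},
  ],
)

```text
clock: 47.3
tool_pos: [0.5698, 0.1359, 0.1452]
eef_rot: [0.979, 0.203, 0.002, -0.002]
contact_force: [-1.1, 5.5, 4.6]
opening: 0.379
finger_force: 15.0
```

Request:
step_arm(
  motion=[
    {"dp": [0, 0, -2], "twist": [0, 0, 0], "hand": 0.2},
    {"dp": [0, 0, -2], "twist": [0, 0, 0], "hand": 0.3},
    {"dp": [0, 0, -20], "twist": [0, 0, 0], "hand": 0.36},
    {"dp": [-20, 0, -70], "twist": [0, 0, 0], "hand": 0.36},
    {"dp": [-50, 0, -120], "twist": [0, 0, 0], "hand": 0.36},
  ],
)

```text
clock: 47.92
tool_pos: [0.5225, 0.1124, 0.2648]
eef_rot: [0.979, 0.202, -0.0, 0.0]
contact_force: [0.6, 0.1, 0.2]
opening: 0.683
finger_force: 0.0
```

Request:
step_arm(
  motion=[
    {"dp": [-25, 0, -30], "twist": [0, 0, 0], "hand": 0.36},
    {"dp": [-25, 0, -30], "twist": [0, 0, 0], "hand": 0.36},
    {"dp": [-25, 0, -30], "twist": [0, 0, 0], "hand": 0.36},
  ],
)

```text
clock: 48.3
tool_pos: [0.5001, 0.1029, 0.2934]
eef_rot: [0.979, 0.202, -0.0, 0.0]
contact_force: [-0.6, 0.5, -0.9]
opening: 0.677
finger_force: 0.0
```

Run:
```python
from look import *
d=snap('wrist');save(d,'w8');P=cloud(d);w1=np.load('pics/w1.npy')
a=np.radians(23.4);M=np.array([[np.cos(a),-np.sin(a)],[np.sin(a),np.cos(a)]])
for n,Q in(('now',P),('start',w1)):
    q=Q.reshape(-1,3);L=(q[:,:2]-[.5635,.1775])@M
    for x0 in(-.065,-.055,-.015,-.009):
        k=(np.abs(L[:,1]+.04)<.015)&(np.abs(L[:,0]-x0)<.004)&(q[:,2]<.16)&(q[:,2]>.115);print(n,x0,k.sum(),np.percentile(q[k][:,2],[50,90]).round(4))
    k=(np.abs(L[:,1]-.02)<.03)&(np.abs(L[:,0]+.06)<.01)&(np.abs(q[:,2]-.122)<.02);print('lid',np.median(q[k][:,2]))
save(snap('scene'),'s8')
```

```text
now -0.065 203 [0.1297 0.1303]
now -0.055 219 [0.1289 0.1304]
now -0.015 247 [0.1396 0.1409]
now -0.009 267 [0.1394 0.141 ]
lid 0.12215573788314876
start -0.065 141 [0.1301 0.131 ]
start -0.055 119 [0.1299 0.1315]
start -0.015 119 [0.1424 0.1434]
start -0.009 213 [0.1412 0.1433]
lid 0.12223326205499482
```

View pics/w8.png

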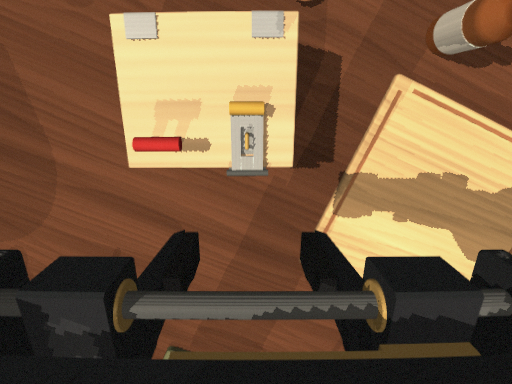

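View pics/s8.png

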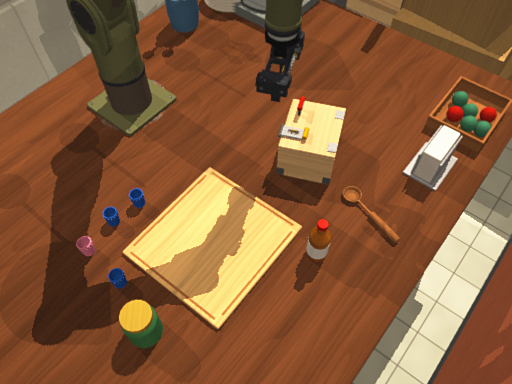

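The hasp lies over the staple (tab at (247,108)), slightly lower than at the start. The lid is flat, the board is empty, and the bystanders haven't moved, so I'm handing in.

```bash
python3 -c "
from plant import r
print(r.finish_job())"
```

```text
the job is handed in; nothing more can be done
None
```

All four cups are nested in size order on the crate's floor, the lid is shut, the hasp is down over the catch, the bottle, jar and spoon were left where they were, and the job was handed in at about 48 s; no verdict came back.

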